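# Load the sample carrier and close its hood

### The arm

A 6-joint arm with a two-finger parallel gripper is mounted at the origin on the work surface. World frame = base frame: x ahead of the robot, y to its left, z up, the work surface at z = 0. Lengths are in mm, angles in rad, forces in N, time in s.
With the tool pointing down it reaches from about 250 to 775 mm from the base axis. Payload 4 kg.
Tool frame: the origin (TCP) lies midway between the tips of the shut fingers; the grasp point (between the pads) lies 19 mm behind it; z points along the fingers, y is the line along which they close (so a half turn about z gives the same grasp; the last joint's range is limited). The gripper opens to 85 mm and grips with 20 to 120 N. Pads are 22 mm wide; open, the fingers measure 114 mm over their backs; the gripper's body (76 mm by 85 mm) begins 54 mm behind the grasp point. The pads swing forward as they close: fully open they stand 13 mm farther back than shut.
Start: joints at [1.138, 0.087, 1.371, -0, 1.684, -0.103], TCP at [178.129, 520.373, 231.341] pointing down, gripper open.
Joint ranges: [-3.1, 3.1], [-0.76, 2.03], [0.27, 2.55], [-1.08, 4.22], [0.17, 2.65], [-2.57, 2.57]. Speed limits (rad/s): [2.79, 2.79, 3.14, 3.14, 3.14, 3.14].

### API

Orientations are given as a unit quaternion [w, x, y, z].
In Python, from plant import manip gives the robot as it stands.
- The arm moves only by the tool play_rows, never from a script. Its argument "deltas" is a list of rows, each a list of 2 entries, a list of its own where there are three numbers: the shift along the world's x, y, z in m, then the turn about the world's z in rad. A call has 1 to 5 rows; each row shifts and turns the commanded pose from where the row before left it; what a row does not reach is not made up. A row lasts 1/12 s, in which the tool goes at most 41.7 mm and 7.16 degrees, less where a joint would pass 70% of its speed; a pose out of reach is approached as far as the arm can. A call is refused whole if a number of a shift passes 0.0417 or a number of a turn 0.125, either way. A call with a gripper value outside its range is refused whole. "claw" is the finger opening in m, from 0 to 0.0854, set as the call begins (left out, the last holds). The fingers move at their own pace and stop on an object; the grip force is fixed at half the most. Time passes only in rows, so rows that do not move let the fingers close. It gives the time, the measured TCP pose, the force, the opening and the grip force at its end, in the units of the state.
- manip.observe(): the state, without advancing time (a new reading comes with each control period).
- manip.grab_frame(name): name is "scene" or "top" or "wrist"; returns a dict with "image" (480x640x3 uint8, red, green, blue), "vertical_fov" (degrees; the focal length in pixels is half the picture's height over the tangent of half this angle, whatever the lens; pixels are square), "cx", "cy" (the principal point, pixels), "T" (4x4, takes a point from camera to world coordinates). Camera axes: x right, y down, z forward; pixel columns grow to the right and rows downward; lengths in mm; the calibration is good to about 2 mm. A picture is of the moment at which its call begins. There is no depth.
- manip.finish_job(): hands the job in; it is judged then, once.
Trained networks look in a picture, given as the dict that the camera call returned (one of the last four; its "shot" number tells which), for a name from the list of things; names that differ only in an ending like _2 or _b are one class to them, and where a whole thing is asked for, a point or a joint stands for the part that bears it (a point fixed in the world has none). Each returns a list of dicts, best first, with "confidence" (0 to 1); they miss things now and then, are a little off and sometimes report something else, mostly with a low value. They report only what shows in the picture. A call takes as long as a camera call.
- manip.spot_in(thing, picture): "location" ([column, row] in pixels, amid what is visible of it).
- manip.silhouettes(thing, picture): "pixels" (480x640 bool, what is visible of it) and "location" ([column, row] in pixels, amid what is visible of it).
- manip.spot_point(thing, picture): "location" ([column, row] in pixels: a listed point, or the origin of a listed thing).
The state is a dict: "time": time; "joint_positions": joint angles; "qvel": joint speeds; "joint_torque": joint torques, N m; "tcp_pos": TCP position; "eef_rot": TCP orientation; "wrist_force": force on the tool from outside, world axes, zero at the start; "torque": the same for the moment, N m; "opening": opening from 0.0 (shut) to 1.0 (fully open); "finger_force": force on a finger pad.
Only numpy, scipy, OpenCV 4.12 (cv2) and the standard library are available. Lean on these libraries where they do the work, as an engineer would, in place of code of your own. Each camera call takes 0.05 s, during which the arm holds its last target. There are 200 camera calls.

### The job

Get the samples ready for the analyser: while the hood is open, stand every flat white sample bottle upright in a slot of the grey carrier, one to a slot, and set each porcelain jar in the round pocket of its own size, all fully down. Then lower the clear hood without slamming it until it is fully closed. Leave the other glassware on the bench where it is.

Things in the scene. Friction and masses are not known exactly. Their poses are not given: they have to be found in the camera images.
- bottle0: flat white plastic sample bottle standing on the bench: body 64 (its x) x 34 (its y) x 60 mm high, on top of it a rectangular cork stopper 30 (x) x 24 (y) x 30 mm high, 90 mm in all, about 200 g. Origin: centre of the underside; z up. A half turn about z makes no difference. May be absent (None)
- bottle1: flat white plastic sample bottle standing on the bench: body 64 (its x) x 34 (its y) x 60 mm high, on top of it a rectangular cork stopper 30 (x) x 24 (y) x 30 mm high, 90 mm in all, about 200 g. Origin: centre of the underside; z up. A half turn about z makes no difference. May be absent (None)
- bottle2: flat white plastic sample bottle standing on the bench: body 64 (its x) x 34 (its y) x 60 mm high, on top of it a rectangular cork stopper 30 (x) x 24 (y) x 30 mm high, 90 mm in all, about 200 g. Origin: centre of the underside; z up. A half turn about z makes no difference. May be absent (None)
- bottle3: flat white plastic sample bottle standing on the bench: body 64 (its x) x 34 (its y) x 60 mm high, on top of it a rectangular cork stopper 30 (x) x 24 (y) x 30 mm high, 90 mm in all, about 200 g. Origin: centre of the underside; z up. A half turn about z makes no difference. May be absent (None)
- jar_large: larger round white porcelain jar, 64 mm diameter (66 over the lid's rim), lid at 34 to 39 mm, on the lid a round knob 24 mm diameter whose flat top is 64 mm above the underside; about 240 g. Origin: centre of the underside
- jar_small: smaller round white porcelain jar, 46 mm diameter (48 over the lid's rim), same heights and same knob (24 mm diameter, top at 64 mm); about 140 g. Origin: centre of the underside
- carrier: sample carrier fixed to the bench: grey block 190 (its x) x 216 (its y) x 40 mm high. Origin: centre of the underside. Four slots in a row along its y in the -x half, two round pockets in the +x half, hinge of the hood along its +x upper edge
- slot0 (a point): centre of the floor of one of four like rectangular slots in the carrier, each 68 (carrier x) x 38 (carrier y) mm wide and 28 mm deep, with bevelled mouth; axes as the carrier's, so a bottle stands in it with its x along this x. Takes any of the bottles
- slot1 (a point): centre of the floor of one of four like rectangular slots in the carrier, each 68 (carrier x) x 38 (carrier y) mm wide and 28 mm deep, with bevelled mouth; axes as the carrier's, so a bottle stands in it with its x along this x. Takes any of the bottles
- slot2 (a point): centre of the floor of one of four like rectangular slots in the carrier, each 68 (carrier x) x 38 (carrier y) mm wide and 28 mm deep, with bevelled mouth; axes as the carrier's, so a bottle stands in it with its x along this x. Takes any of the bottles
- slot3 (a point): centre of the floor of one of four like rectangular slots in the carrier, each 68 (carrier x) x 38 (carrier y) mm wide and 28 mm deep, with bevelled mouth; axes as the carrier's, so a bottle stands in it with its x along this x. Takes any of the bottles
- pocket_large (a point): centre of the floor of the larger round pocket, 67 mm diameter, 14 mm deep, for the larger jar
- pocket_small (a point): centre of the floor of the smaller round pocket, 49 mm diameter, 14 mm deep, for the smaller jar
- hood (a joint): angle of the clear plastic hood about its hinge, rad: 0 = closed down on the carrier, growing as it opens, starts at 1.75 to 1.95 (thrown back past upright). The hinge is stiff: the hood stays where it is left
- hood_hinge (a point): middle of the hinge line, on the carrier's +x upper edge (40 mm above the bench); moves with the hood: its y axis is the hinge line, its -x axis points from the hinge along the hood, its z axis is the outward normal of the hood's top plate. Hood: box open below, 190 (x) x 216 (y) x 72 mm deep (z), 4 mm walls
- hood_lip (a point): middle of the outer edge of the black lip on the hood: the lip is a tab 90 mm wide (y), 6 mm thick, sticking 24 mm out beyond the hood's free edge in the plane of its top plate; this point is on its outer face at the tab's end, 214 mm along -x and 72 mm along z from the hinge. Axes as hood_hinge
- beaker: bystander: small glass beaker, 56 mm diameter, 68 mm high, just beyond the bottles and jars. Origin: centre of the underside
- dish: bystander: shallow glass dish, 80 mm diameter, 16 mm high, beyond the bottles. Origin: centre of the underside
- wash_bottle: bystander: wash bottle with red cap, 60 mm diameter, 160 mm high. Origin: centre of the underside

How it is judged (in metres and radians):
On the way, in this order (a step that is already met when the one before it is completed fails the run):
1. all bottles in slots and both jars in their own pockets, with the hood still open (((horizontal distance between bottle0 and slot0 below 0.008 m and z of bottle0 in the frame of slot0 below 0.006 m and angle between bottle0's own z axis and vertical below 0.08 rad) or (horizontal distance between bottle0 and slot1 below 0.008 m and z of bottle0 in the frame of slot1 below 0.006 m and angle between bottle0's own z axis and vertical below 0.08 rad) or (horizontal distance between bottle0 and slot2 below 0.008 m and z of bottle0 in the frame of slot2 below 0.006 m and angle between bottle0's own z axis and vertical below 0.08 rad) or (horizontal distance between bottle0 and slot3 below 0.008 m and z of bottle0 in the frame of slot3 below 0.006 m and angle between bottle0's own z axis and vertical below 0.08 rad)) and ((horizontal distance between bottle1 and slot0 below 0.008 m and z of bottle1 in the frame of slot0 below 0.006 m and angle between bottle1's own z axis and vertical below 0.08 rad) or (horizontal distance between bottle1 and slot1 below 0.008 m and z of bottle1 in the frame of slot1 below 0.006 m and angle between bottle1's own z axis and vertical below 0.08 rad) or (horizontal distance between bottle1 and slot2 below 0.008 m and z of bottle1 in the frame of slot2 below 0.006 m and angle between bottle1's own z axis and vertical below 0.08 rad) or (horizontal distance between bottle1 and slot3 below 0.008 m and z of bottle1 in the frame of slot3 below 0.006 m and angle between bottle1's own z axis and vertical below 0.08 rad)) and ((horizontal distance between bottle2 and slot0 below 0.008 m and z of bottle2 in the frame of slot0 below 0.006 m and angle between bottle2's own z axis and vertical below 0.08 rad) or (horizontal distance between bottle2 and slot1 below 0.008 m and z of bottle2 in the frame of slot1 below 0.006 m and angle between bottle2's own z axis and vertical below 0.08 rad) or (horizontal distance between bottle2 and slot2 below 0.008 m and z of bottle2 in the frame of slot2 below 0.006 m and angle between bottle2's own z axis and vertical below 0.08 rad) or (horizontal distance between bottle2 and slot3 below 0.008 m and z of bottle2 in the frame of slot3 below 0.006 m and angle between bottle2's own z axis and vertical below 0.08 rad)) and ((horizontal distance between bottle3 and slot0 below 0.008 m and z of bottle3 in the frame of slot0 below 0.006 m and angle between bottle3's own z axis and vertical below 0.08 rad) or (horizontal distance between bottle3 and slot1 below 0.008 m and z of bottle3 in the frame of slot1 below 0.006 m and angle between bottle3's own z axis and vertical below 0.08 rad) or (horizontal distance between bottle3 and slot2 below 0.008 m and z of bottle3 in the frame of slot2 below 0.006 m and angle between bottle3's own z axis and vertical below 0.08 rad) or (horizontal distance between bottle3 and slot3 below 0.008 m and z of bottle3 in the frame of slot3 below 0.006 m and angle between bottle3's own z axis and vertical below 0.08 rad)) and horizontal distance between jar_large and pocket_large below 0.008 m and z of jar_large in the frame of pocket_large below 0.006 m and angle between each of jar_large, jar_small's own z axis and vertical below 0.08 rad and horizontal distance between jar_small and pocket_small below 0.008 m and z of jar_small in the frame of pocket_small below 0.006 m and value of joint hood above 1.2 rad), for 0.2 s.
2. the hood is closed (value of joint hood below 0.04 rad), for 0.2 s.
At the end, for the whole second after the job is handed in: Every bottle present stands in a slot (within 8 mm of its centre, within 6 mm of its floor, tilted less than 0.08 rad), each jar likewise in the pocket of its own size, all at rest, and the hood is closed (below 0.04 rad) (((horizontal distance between bottle0 and slot0 below 0.008 m and z of bottle0 in the frame of slot0 below 0.006 m and angle between bottle0's own z axis and vertical below 0.08 rad) or (horizontal distance between bottle0 and slot1 below 0.008 m and z of bottle0 in the frame of slot1 below 0.006 m and angle between bottle0's own z axis and vertical below 0.08 rad) or (horizontal distance between bottle0 and slot2 below 0.008 m and z of bottle0 in the frame of slot2 below 0.006 m and angle between bottle0's own z axis and vertical below 0.08 rad) or (horizontal distance between bottle0 and slot3 below 0.008 m and z of bottle0 in the frame of slot3 below 0.006 m and angle between bottle0's own z axis and vertical below 0.08 rad)) and ((horizontal distance between bottle1 and slot0 below 0.008 m and z of bottle1 in the frame of slot0 below 0.006 m and angle between bottle1's own z axis and vertical below 0.08 rad) or (horizontal distance between bottle1 and slot1 below 0.008 m and z of bottle1 in the frame of slot1 below 0.006 m and angle between bottle1's own z axis and vertical below 0.08 rad) or (horizontal distance between bottle1 and slot2 below 0.008 m and z of bottle1 in the frame of slot2 below 0.006 m and angle between bottle1's own z axis and vertical below 0.08 rad) or (horizontal distance between bottle1 and slot3 below 0.008 m and z of bottle1 in the frame of slot3 below 0.006 m and angle between bottle1's own z axis and vertical below 0.08 rad)) and ((horizontal distance between bottle2 and slot0 below 0.008 m and z of bottle2 in the frame of slot0 below 0.006 m and angle between bottle2's own z axis and vertical below 0.08 rad) or (horizontal distance between bottle2 and slot1 below 0.008 m and z of bottle2 in the frame of slot1 below 0.006 m and angle between bottle2's own z axis and vertical below 0.08 rad) or (horizontal distance between bottle2 and slot2 below 0.008 m and z of bottle2 in the frame of slot2 below 0.006 m and angle between bottle2's own z axis and vertical below 0.08 rad) or (horizontal distance between bottle2 and slot3 below 0.008 m and z of bottle2 in the frame of slot3 below 0.006 m and angle between bottle2's own z axis and vertical below 0.08 rad)) and ((horizontal distance between bottle3 and slot0 below 0.008 m and z of bottle3 in the frame of slot0 below 0.006 m and angle between bottle3's own z axis and vertical below 0.08 rad) or (horizontal distance between bottle3 and slot1 below 0.008 m and z of bottle3 in the frame of slot1 below 0.006 m and angle between bottle3's own z axis and vertical below 0.08 rad) or (horizontal distance between bottle3 and slot2 below 0.008 m and z of bottle3 in the frame of slot2 below 0.006 m and angle between bottle3's own z axis and vertical below 0.08 rad) or (horizontal distance between bottle3 and slot3 below 0.008 m and z of bottle3 in the frame of slot3 below 0.006 m and angle between bottle3's own z axis and vertical below 0.08 rad)) and horizontal distance between jar_large and pocket_large below 0.008 m and z of jar_large in the frame of pocket_large below 0.006 m and angle between each of jar_large, jar_small's own z axis and vertical below 0.08 rad and horizontal distance between jar_small and pocket_small below 0.008 m and z of jar_small in the frame of pocket_small below 0.006 m and value of joint hood below 0.04 rad and linear speed of each of bottle0, bottle1, bottle2, bottle3, jar_large, jar_small below 0.03 m/s); the robot touches nothing.
It fails at once if the hood is slammed (faster than 2.5 rad/s) (velocity of joint hood below -2.5 rad/s).
It fails at once if a bystander is moved by more than 30 mm (distance of any of beaker, dish, wash_bottle from where it was at the start of the episode above 0.03 m).
Of bottle0, bottle1, bottle2, bottle3 only 3 to 4 are there at a start; the rules pass over those that are not, and their reading is None.
At some moment in a run one of jar_large, jar_small may be knocked a few centimetres aside while the robot is not near it.
It also fails if it takes over 208 s, if anything falls off the work surface, if the arm or the gripper's body presses on something with over 40 N, if the wrist force passes 120 N, or if a joint passes its speed limit or range.

## Working session

There is one attempt and no reset: what is moved stays moved. The work goes in short steps, Python scripts to look and compute and a tool call to move; the robot and the scene stay as the last step left them, time stands still between calls to the robot, and variables do not carry over. Pictures are saved under pics/ and viewed, at most 16 in all, crops included, and the job is handed in when it is done.

Besides the shell and the picture viewer there is one more tool, called after ">>>" by a JSON object that holds its "name" and its "arguments". play_rows: Moves the arm, as the interface text tells. Its arguments: {"type":"object","properties":{"deltas":{"type":"array","items":{"type":"array"}},"claw":{"type":"number"}},"required":["deltas"]}

```bash
mkdir -p pics; ls; cat > h.py <<'E'
import numpy as np, cv2
from plant import manip
def K(p):
    f=p["image"].shape[0]/2/np.tan(np.radians(p["vertical_fov"])/2); return f,p["cx"],p["cy"]
def ray(p,uv):
    f,cx,cy=K(p); T=np.array(p["T"]); d=T[:3,:3]@np.array([(uv[0]-cx)/f,(uv[1]-cy)/f,1]); return T[:3,3],d
def atz(p,uv,z):
    o,d=ray(p,uv); return o+d*(z-o[2])/d[2]
def proj(p,X):
    f,cx,cy=K(p); T=np.array(p["T"]); q=T[:3,:3].T@(np.array(X,float)-T[:3,3]); return np.array([cx+f*q[0]/q[2],cy+f*q[1]/q[2]])
def save(p,n): cv2.imwrite("pics/"+n,p["image"][:,:,::-1])
E
python3 - <<'E'
from h import *
for n in ["top","scene"]:
    p=manip.grab_frame(n); save(p,n+"0.png"); print(n,K(p),np.round(p["T"],2).tolist())
    zs=dict(bottle0=0,jar_large=0,jar_small=0,carrier=0,slot0=12,slot1=12,slot2=12,slot3=12,pocket_large=26,pocket_small=26,beaker=0,dish=0,wash_bottle=0,hood_hinge=40)
    for t,z in zs.items():
        for r in manip.spot_point(t,p)[:5]:
            print(t,np.round(r["location"],1),round(r["confidence"],2),np.round(atz(p,r["location"],z)))
    for r in manip.spot_point("hood_lip",p)[:2]: print("lip",r["location"],r["confidence"])
print(manip.observe())
E
```

```text
pics
top (np.float64(442.4796064457686), 318.8857109686485, 239.8845940681639) [[-0.03, -0.98, 0.19, 411.09], [-1.0, 0.03, -0.01, 79.25], [0.0, -0.19, -0.98, 1053.39], [0.0, 0.0, 0.0, 1.0]]
bottle0 [191.5 320.8] 0.86 [430. 376.   0.]
bottle0 [311.  244.3] 0.76 [604.  92.   0.]
bottle0 [203.7 258.2] 0.74 [577. 351.   0.]
bottle0 [251.4 252.8] 0.55 [587. 236.   0.]
jar_large [254.7 310.4] 0.73 [450. 228.   0.]
jar_small [313.1 318.7] 0.75 [427.  91.   0.]
carrier [411.2 252.6] 0.76 [ 577. -149.    0.]
slot0 [395.6 221.4] 0.78 [ 652. -114.   12.]
slot0 [385.6 281.6] 0.75 [508. -82.  12.]
slot0 [392.6 240.4] 0.71 [ 606. -104.   12.]
slot0 [389.6 260.9] 0.65 [556. -94.  12.]
slot1 [395.6 221.4] 0.78 [ 652. -114.   12.]
slot1 [385.6 281.6] 0.75 [508. -82.  12.]
slot1 [392.6 240.4] 0.71 [ 606. -104.   12.]
slot1 [389.6 260.9] 0.65 [556. -94.  12.]
slot2 [395.6 221.4] 0.78 [ 652. -114.   12.]
slot2 [385.6 281.6] 0.75 [508. -82.  12.]
slot2 [392.6 240.4] 0.71 [ 606. -104.   12.]
slot2 [389.6 260.9] 0.65 [556. -94.  12.]
slot3 [395.6 221.4] 0.78 [ 652. -114.   12.]
slot3 [385.6 281.6] 0.75 [50
[... 2109 characters left out ...]
time': 1.6, 'joint_positions': array([ 1.13790909e+00,  8.72005144e-02,  1.37067738e+00,  2.77406856e-05,
        1.68359554e+00, -1.03091361e-01]), 'qvel': array([ 0.0007026 ,  0.00110694,  0.00198246, -0.00040967,  0.00111827,
        0.0015674 ]), 'joint_torque': array([ 5.71472810e-04, -3.51711380e+01, -3.13452065e+01, -1.01655044e-04,
        2.46482687e-04,  5.05524199e-06]), 'tcp_pos': array([178.12010001, 520.38704763, 231.35208897]), 'eef_rot': array([2.49516075e-06, 1.64150112e-01, 9.86435369e-01, 6.11352886e-05]), 'wrist_force': array([0.24084057, 0.00751313, 0.29942478]), 'torque': array([ 0.00305695, -0.0162794 ,  0.02027115]), 'finger_force': 0.0, 'opening': 1.0002859172703373}
```

View pics/top0.png

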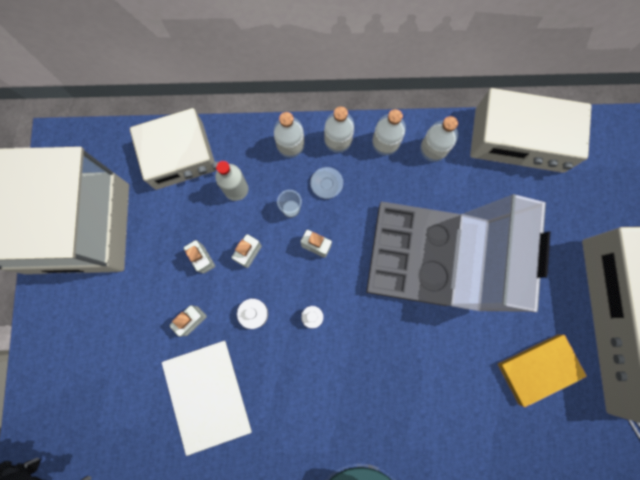

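View pics/scene0.png

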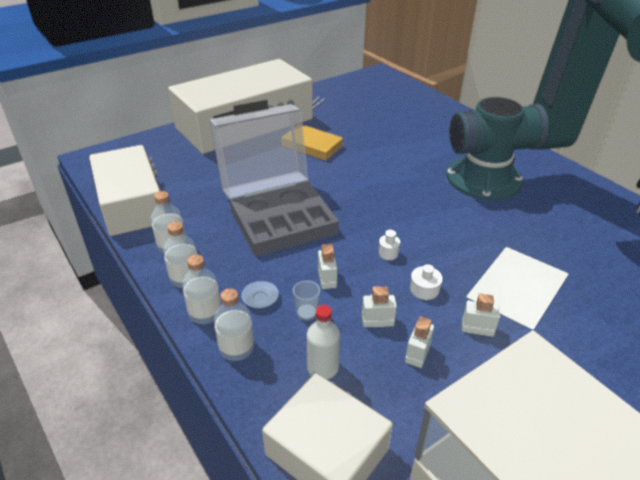

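Top view: bottles at (198,257), (246,250), (317,243), (187,320); jars at (252,313) and (312,317); carrier at (415,252) with slots facing left. Networks agree. Now I'll fit poses from silhouettes.

```bash
cat >> h.py <<'E'
from scipy.optimize import minimize
def box(hx,hy,z0,z1): return np.array([[a*hx,b*hy,z] for a in(-1,1) for b in(-1,1) for z in(z0,z1)])
def disc(r,z0,z1):
    t=np.linspace(0,2*np.pi,33)[:-1]; return np.array([[r*np.cos(a),r*np.sin(a),z] for a in t for z in(z0,z1)])
BOTTLE=[box(32,17,0,60),box(15,12,60,90)]
JL=[disc(32,0,34),disc(33,34,39),disc(12,39,64)]; JS=[disc(23,0,34),disc(24,34,39),disc(12,39,64)]
def render(p,model,x,y,th,z=0,S=4):
    c,s=np.cos(th),np.sin(th); R=np.array([[c,-s,0],[s,c,0],[0,0,1]]); f,cx,cy=K(p); T=np.array(p["T"])
    m=np.zeros((480*S,640*S),np.uint8)
    for P in model:
        q=(P@R.T+[x,y,z]-T[:3,3])@T[:3,:3]; uv=np.c_[cx+f*q[:,0]/q[:,2],cy+f*q[:,1]/q[:,2]]
        h=cv2.convexHull(np.round((uv+.5)*S*16).astype(np.int32)); cv2.fillConvexPoly(m,h,255,shift=4)
    return cv2.resize(m,(640,480),interpolation=cv2.INTER_AREA)/255.
def fit(views,model,x,y,th0s,z=0):
    """views: list of (picture, mask)"""
    best=None
    def cost(v):
        c=0
        for p,m in views:
            r=render(p,model,v[0],v[1],v[2],z); c+=1-np.minimum(r,m).sum()/np.maximum(r,m).sum()
        return c/len(views)
    for t in th0s:
        o=minimize(cost,[x,y,t],method="Nelder-Mead",options=dict(initial_simplex=[[x,y,t],[x+6,y,t],[x,y+6,t],[x,y,t+.2]],xatol=.05,fatol=1e-4,maxfev=150))
        if best is None or o.fun<best.fun: best=o
    return best.x,best.fun
E
python3 - <<'E'
from h import *
pt=manip.grab_frame("top"); ps=manip.grab_frame("scene")
def near(t,p,X,z):
    u=proj(p,[X[0],X[1],z]); L=manip.silhouettes(t,p)
    L=sorted(L,key=lambda r:np.hypot(*(np.array(r["location"])-u))); 
    return L[0]["pixels"] if L and np.hypot(*(np.array(L[0]["location"])-u))<15 else None
obj=[("bottle0",BOTTLE,a,40) for a in [(430,377),(575,352),(588,240),(602,88)]]+[("jar_large",JL,(450,228),30),("jar_small",JS,(430,91),30)]
for t,M,X,z in obj:
    vs=[(p,near(t,p,X,z)) for p in(pt,ps)]; vs=[v for v in vs if v[1] is not None]
    ths=np.arange(4)*np.pi/4 if t=="bottle0" else [0]
    out=[np.round(np.r_[fit(v,M,*X,ths)],2).tolist() if 0 else fit(v,M,*X,ths) for v in [vs]+[[v] for v in vs]]
    print(t,len(vs),[(np.round(a,2).tolist(),round(b,3)) for a,b in out])
E
```

```text
bottle0 2 [([431.1, 375.67, -0.81], np.float64(0.079)), ([431.68, 376.01, 2.27], np.float64(0.099)), ([430.24, 375.54, -0.81], np.float64(0.049))]
bottle0 1 [([577.56, 353.84, 3.74], np.float64(0.116)), ([577.56, 353.84, 3.74], np.float64(0.116))]
bottle0 2 [([586.52, 244.36, -0.61], np.float64(0.104)), ([587.65, 243.47, -0.57], np.float64(0.128)), ([585.61, 242.89, 2.51], np.float64(0.071))]
bottle0 2 [([599.94, 81.91, 1.09], np.float64(0.077)), ([601.12, 81.24, 1.09], np.float64(0.059)), ([599.06, 81.8, 1.08], np.float64(0.064))]
jar_large 2 [([442.58, 231.71, 0.08], np.float64(0.054)), ([443.17, 231.24, 0.25], np.float64(0.048)), ([442.65, 232.49, 0.17], np.float64(0.052))]
jar_small 2 [([431.75, 94.98, -0.12], np.float64(0.079)), ([432.47, 93.85, -0.11], np.float64(0.045)), ([431.06, 95.71, -0.06], np.float64(0.075))]
```

>>> {"name": "play_rows", "arguments": {"deltas": [[[0.02, -0.034, 0.004], 0], [[0.02, -0.034, 0.004], 0], [[0.02, -0.034, 0.004], 0], [[0.02, -0.034, 0.004], 0], [[0.02, -0.034, 0.004], 0]]}}

```text
time: 2.72
tcp_pos: [278.5, 348.8, 251.6]
eef_rot: [0.0, 0.164, 0.987, 0.0]
wrist_force: [0.7, 0.5, -0.5]
opening: 1.003
finger_force: 0.0
```

>>> {"name": "play_rows", "arguments": {"deltas": [[[0.02, -0.034, 0.004], 0], [[0.02, -0.034, 0.004], 0], [[0.02, -0.034, 0.004], 0], [[0.02, -0.034, 0.004], 0], [[0.02, -0.034, 0.004], 0]]}}

```text
time: 3.13
tcp_pos: [378.6, 178.6, 271.9]
eef_rot: [0.001, 0.164, 0.986, 0.0]
wrist_force: [0.9, 0.7, 0.3]
opening: 0.998
finger_force: 0.0
```

>>> {"name": "play_rows", "arguments": {"deltas": [[[0.02, -0.034, 0.004], 0], [[0.02, -0.034, 0.004], 0], [[0.02, -0.034, 0.004], 0], [[0.02, -0.034, 0.004], 0], [[0.02, -0.034, 0.004], 0]]}}

```text
time: 3.55
tcp_pos: [478.7, 8.4, 291.8]
eef_rot: [0.0, 0.164, 0.986, 0.0]
wrist_force: [0.5, 0.0, 0.5]
opening: 0.997
finger_force: 0.0
```

>>> {"name": "play_rows", "arguments": {"deltas": [[[0.03, -0.02, 0.0], 0.054], [[0.03, -0.02, 0.0], 0.055], [[0, 0, 0], 0], [[0, 0, 0], 0], [[0, 0, 0], 0]]}}

```text
time: 3.97
tcp_pos: [537.8, -29.5, 291.0]
eef_rot: [-0.001, 0.11, 0.994, 0.0]
wrist_force: [-0.9, -0.4, 0.0]
opening: 0.998
finger_force: 0.0
```

```bash
python3 - <<'E'
from h import *
p=manip.grab_frame("wrist"); save(p,"w1.png"); print(K(p),np.round(p["T"],2).tolist()); s=manip.observe(); print(s["time"],s["tcp_pos"],s["eef_rot"],s["joint_positions"])
for t,z in dict(carrier=0,slot0=12,pocket_large=26,pocket_small=26,hood_hinge=40).items():
    for r in manip.spot_point(t,p)[:5]: print(t,np.round(r["location"],1),round(r["confidence"],2),np.round(atz(p,r["location"],z),1))
E
```

```text
(np.float64(350.62854385386066), 313.8655819239951, 236.91058610868365) [[0.22, 0.93, 0.28, 465.78], [0.98, -0.21, -0.06, -12.88], [0.0, 0.29, -0.96, 434.6], [0.0, 0.0, 0.0, 1.0]]
4.0167 [537.61598459 -29.0421823  291.633461  ] [-1.52685200e-06  1.10031299e-01  9.93928105e-01  1.86269219e-04] [-1.59514419e-01  5.75038650e-02  1.28391917e+00  3.81941432e-04
  1.80019099e+00 -1.50971482e+00]
carrier [230.7 239.9] 0.61 [ 572.7 -147.2    0. ]
carrier [398.7  79.5] 0.37 [431.1  94.6   0. ]
slot0 [269.4 261.9] 0.91 [ 609.1 -103.4   12. ]
slot0 [262.5 179.7] 0.57 [505.6 -84.6  12. ]
slot0 [267.2 221.3] 0.56 [556.6 -92.4  12. ]
slot0 [272.  293.6] 0.56 [ 653.1 -111.5   12. ]
slot0 [464.5 277.5] 0.23 [686.2 139.   12. ]
pocket_large [181.2 207. ] 0.93 [ 514.2 -184.7   26. ]
pocket_small [189.7 285.1] 0.6 [ 612.4 -207.    26. ]
hood_hinge [144.1 254.4] 0.86 [ 557.5 -240.6   40. ]
```

View pics/w1.png

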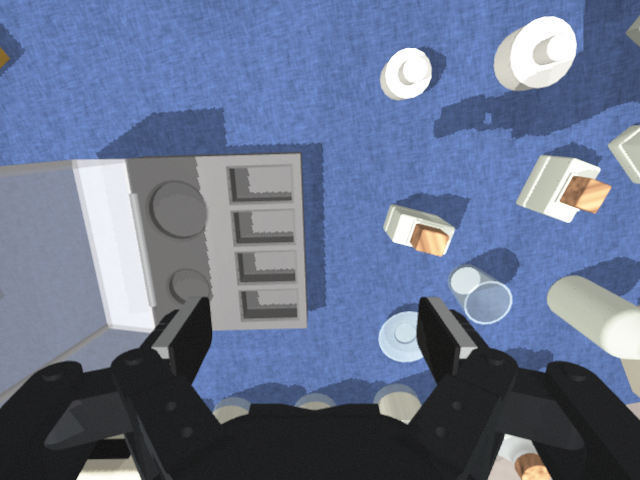

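Wrist view: carrier top face spans about (130–300, 152–330), slots at (265,183), (264,226), (267,266), (270,303). I'll zoom in to pin the edges.

```bash
python3 - <<'E'
import cv2
im=cv2.imread("pics/w1.png")[140:340,120:320]; cv2.imwrite("pics/w1c.png",cv2.resize(im,(600,600),interpolation=cv2.INTER_CUBIC))
E
```

```text
(no output)
```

View pics/w1c.png

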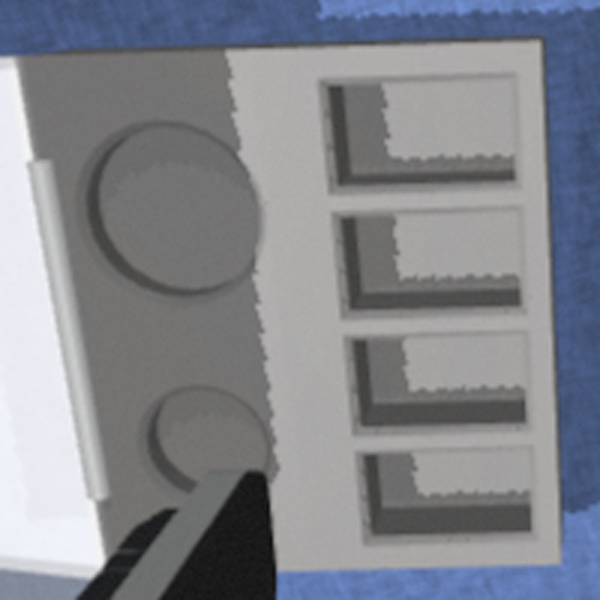

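The zoom shows the front corners at crop (541,41) and (560,563) and four clear slot mouths. I'll fit the carrier to those mouth corners.

```bash
cat > car.py <<'E'
from h import *
from scipy.optimize import least_squares
p=manip.grab_frame("wrist")
S=[[(320,81),(518,72),(520,187),(330,194)],[(331,214),(522,206),(524,312),(342,319)],[(344,339),(528,331),(531,428),(354,436)],[(356,455),(535,447),(538,540),(365,545)]]
W=lambda c:atz(p,(c[0]/3+120-.33,c[1]/3+140-.33),40)[:2]
C=np.array([[W(c) for c in s] for s in S]); F=[W((541,41)),W((560,563))]
print("centres",C.mean(1).round(1).tolist()); print("dx",np.round([np.hypot(*((s[0]+s[3]-s[1]-s[2])/2)) for s in C],1),"dy",np.round([np.hypot(*((s[0]+s[1]-s[2]-s[3])/2)) for s in C],1))
print("front",np.round(F,1).tolist(),np.hypot(*(F[0]-F[1])))
# params: front-edge mid cx,cy, th, sx offset, pitch, mouth hx,hy
def res(v):
    x,y,t,sx,pt,hx,hy=v; ex=np.array([np.cos(t),np.sin(t)]); ey=np.array([-ex[1],ex[0]]); o=np.array([x,y]); r=[]
    for i in range(4):
        for k,(a,b) in enumerate([(1,-1),(-1,-1),(-1,1),(1,1)]):
            q=o+ex*(sx+a*hx)+ey*((i-1.5)*pt+b*hy); r+=list(q-C[i][k])
    for b,f in((-1,F[0]),(1,F[1])): r+=list(o-95*ex+108*b*ey-f)
    return r
o=least_squares(res,[580,-145,-1.79,-45,48,36,20]); print(o.x.round(3),np.sqrt(np.mean(o.fun**2)))
x,y,t,sx,pt,_,_=o.x; ex=np.array([np.cos(t),np.sin(t)]); ey=np.array([-ex[1],ex[0]])
for i in range(4): print("slot",(np.array([x,y])+ex*sx+ey*(i-1.5)*pt).round(1))
for n in("top","scene"):
    q=manip.grab_frame(n)
    for t,z in dict(slot0=12,pocket_large=26,pocket_small=26).items():
        for r in manip.spot_point(t,q)[:4]:
            d=atz(q,r["location"],z)[:2]-[x,y]; print(n,t,np.round([d@ex,d@ey],1))
for t,cz,c in(("L",40,(174,208)),):
    d=W(c)-[x,y]; print(t,np.round([d@ex,d@ey],1))
# refine pockets from wrist keypoints
for t in("pocket_large","pocket_small"):
    for r in manip.spot_point(t,p)[:1]:
        d=atz(p,r["location"],26)[:2]-[x,y]; print(t,np.round([d@ex,d@ey],1))
E
python3 car.py
```

```text
centres [[508.2, -83.5], [557.5, -93.7], [607.1, -103.1], [657.0, -112.3]]
dx [73.1 72.8 73.  73.6] dy [42.8 42.6 42.  42.4]
front [[484.7, -32.0], [697.4, -73.9]] 216.74331067973367
[ 573.186 -146.216   -1.761  -48.964   50.495   36.56    21.222] 0.4936259629442357
slot [508.  -83.8]
slot [557.6 -93.4]
slot [ 607.2 -102.9]
slot [ 656.8 -112.4]
top slot0 [-52.1 -74.4]
top slot0 [-51.6 -30. ]
top pocket_large [ 55.8 -46.6]
top pocket_small [53.  49.5]
scene slot0 [-41.7 -20.8]
scene slot0 [-60.5  31.4]
scene slot0 [-48.4 -79.4]
scene slot0 [-41.8  74.3]
scene pocket_large [ 47.5 -42.3]
scene pocket_small [58.4 46.1]
L [ 47.8 -50.4]
pocket_large [ 47.9 -49.5]
pocket_small [45.3 48.5]
```

```bash
cat >> h.py <<'E'
def near(t,p,X,z):
    u=proj(p,[X[0],X[1],z]); L=manip.silhouettes(t,p)
    L=sorted(L,key=lambda r:np.hypot(*(np.array(r["location"])-u)))
    return L[0]["pixels"] if L and np.hypot(*(np.array(L[0]["location"])-u))<30 else None
def locate(p,t,M,X,th=None,z=0):
    m=near(t,p,X,z+40)
    if m is None: print(t,X,"not seen"); return
    a,b=fit([(p,m)],M,*X,[0] if th is None else [th-.1,th+.1],z); print(t,np.round(a,2).tolist(),round(b,3)); return a
E
python3 - <<'E'
from h import *
p=manip.grab_frame("wrist")
for X,t in [((586.5,243.8),-.6),((600,82),1.09)]: locate(p,"bottle0",BOTTLE,X,t)
locate(p,"jar_large",JL,(443,232)); locate(p,"jar_small",JS,(432,95))
E
```

```text
bottle0 (586.5, 243.8) not seen
bottle0 [598.53, 82.15, 1.06] 0.046
jar_large [441.16, 231.59, 0.22] 0.035
jar_small [429.76, 94.85, 0.12] 0.029
```

>>> {"name": "play_rows", "arguments": {"deltas": [[[0.0155, 0.028, -0.02], -0.07], [[0.0155, 0.028, -0.02], -0.07], [[0.0155, 0.028, -0.02], -0.07], [[0.0155, 0.028, -0.02], -0.07], [[0, 0, -0.02], 0]], "claw": 0.06}}

```text
time: 5.48
tcp_pos: [601.7, 87.3, 189.6]
eef_rot: [-0.0, 0.247, 0.969, 0.002]
wrist_force: [-0.6, -1.6, -0.8]
opening: 0.701
finger_force: 0.0
```

>>> {"name": "play_rows", "arguments": {"deltas": [[[0, 0, -0.03], 0], [[0, 0, -0.03], 0], [[0, 0, -0.03], 0], [[0, 0, 0], 0], [[0, 0, 0], 0]]}}

```text
time: 5.9
tcp_pos: [598.7, 82.3, 99.3]
eef_rot: [-0.002, 0.248, 0.969, -0.001]
wrist_force: [0.3, -0.4, 0.2]
opening: 0.701
finger_force: 0.0
```

```bash
python3 - <<'E'
from h import *
p=manip.grab_frame("wrist"); save(p,"w2.png"); print(manip.observe()["tcp_pos"])
E
```

```text
[600.47451431  82.35953955 102.0659006 ]
```

View pics/w2.png

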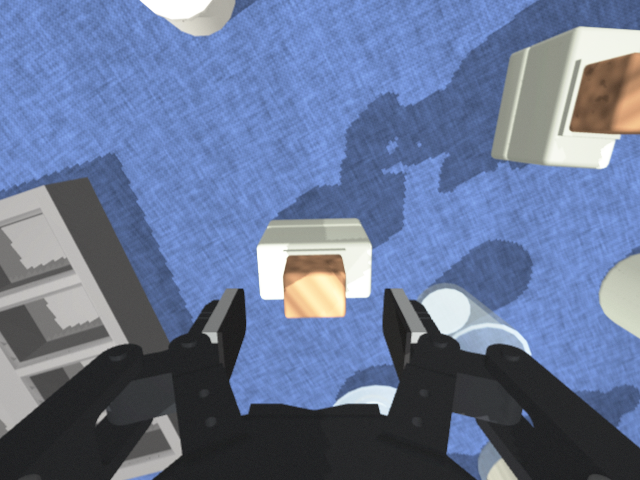

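Bottle 4 sits centred between the fingers (cork at (315,285)). Going down to grip.

>>> {"name": "play_rows", "arguments": {"deltas": [[[-0.0005, 0, -0.02], 0], [[0, 0, -0.02], 0], [[0, 0, 0], 0]]}}

```text
time: 6.2
tcp_pos: [599.1, 82.2, 60.7]
eef_rot: [-0.001, 0.248, 0.969, -0.0]
wrist_force: [-1.2, -0.2, -1.5]
opening: 0.703
finger_force: 0.0
```

>>> {"name": "play_rows", "arguments": {"deltas": [[[0, 0, 0], 0], [[0, 0, 0], 0], [[0, 0, 0], 0], [[0, 0, 0], 0], [[0, 0, 0], 0]], "claw": 0.015}}

```text
time: 6.62
tcp_pos: [601.4, 82.2, 64.5]
eef_rot: [0.003, 0.248, 0.969, 0.001]
wrist_force: [-0.5, -0.8, 6.2]
opening: 0.341
finger_force: 60.1
```

>>> {"name": "play_rows", "arguments": {"deltas": [[[0, 0, 0.02], 0], [[0, 0, 0.03], 0], [[0, 0, 0.03], 0], [[0, 0, 0], 0], [[0, 0, 0], 0]]}}

```text
time: 7.03
tcp_pos: [601.2, 82.5, 144.2]
eef_rot: [0.003, 0.248, 0.969, 0.001]
wrist_force: [0.2, -0.5, -2.7]
opening: 0.339
finger_force: 60.0
```

```bash
python3 - <<'E'
from h import *
p=manip.grab_frame("wrist"); save(p,"w3.png"); s=manip.observe(); print(s["tcp_pos"],s["eef_rot"],s["wrist_force"])
z=s["tcp_pos"][2]-62
locate(p,"bottle0",BOTTLE,s["tcp_pos"][:2],1.07,z)
for n in("top","scene"): locate(manip.grab_frame(n),"bottle0",BOTTLE,s["tcp_pos"][:2],1.07,z)
E
```

```text
[599.71436669  82.45829067 141.64538206] [4.39867284e-04 2.47761228e-01 9.68820997e-01 2.38160344e-04] [-0.16900688 -0.12676816 -3.97400397]
bottle0 [599.11, 83.39, 1.12] 0.171
bottle0 [585.76, 88.08, 0.94] 0.624
bottle0 [600.18, 88.19, 1.04] 0.357
```

>>> {"name": "play_rows", "arguments": {"deltas": [[[0.0116, -0.039, 0], 0.0622], [[0.0116, -0.039, 0], 0.0622], [[0.0116, -0.039, 0], 0.0622], [[0.0116, -0.039, 0], 0.0622], [[0.0116, -0.039, 0], 0.0622]]}}

```text
time: 7.75
tcp_pos: [657.5, -114.2, 140.0]
eef_rot: [-0.001, 0.093, 0.996, 0.0]
wrist_force: [0.3, 1.2, -3.5]
opening: 0.341
finger_force: 59.8
```

>>> {"name": "play_rows", "arguments": {"deltas": [[[0, 0, -0.01], 0], [[0, 0, -0.01], 0], [[0, 0, -0.01], 0], [[0, 0, 0], 0], [[0, 0, 0], 0]]}}

```text
time: 8.17
tcp_pos: [656.4, -110.8, 109.2]
eef_rot: [-0.002, 0.094, 0.996, 0.001]
wrist_force: [-0.3, -0.9, -2.3]
opening: 0.341
finger_force: 60.1
```

```bash
python3 - <<'E'
from h import *
p=manip.grab_frame("wrist"); save(p,"w4.png"); s=manip.observe(); print(s["tcp_pos"],s["eef_rot"],s["wrist_force"])
p=manip.grab_frame("scene"); im=p["image"][140:290,190:390,::-1]; cv2.imwrite("pics/s4.png",cv2.resize(im,(800,600),interpolation=cv2.INTER_CUBIC))
E
```

```text
[ 657.16070418 -110.98778244  110.63968292] [-7.40187170e-04  9.38159651e-02  9.95589246e-01  2.65976624e-04] [ 0.20032073 -0.49113565 -1.6615605 ]
```

View pics/w4.png

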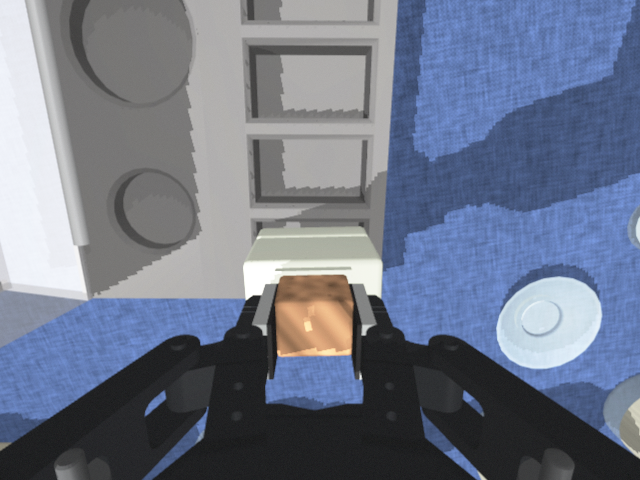

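>>> {"name": "play_rows", "arguments": {"deltas": [[[0, -0.0008, -0.005], 0], [[0, 0, -0.005], 0], [[0, 0, -0.005], 0], [[0, 0, -0.004], 0], [[0, 0, 0], 0]]}}

```text
time: 8.68
tcp_pos: [656.7, -113.2, 90.5]
eef_rot: [-0.001, 0.095, 0.996, 0.0]
wrist_force: [0.4, 0.1, -2.5]
opening: 0.346
finger_force: 60.3
```

>>> {"name": "play_rows", "arguments": {"deltas": [[[0, 0, -0.004], 0], [[0, 0, -0.004], 0], [[0, 0, -0.003], 0], [[0, 0, 0], 0], [[0, 0, 0], 0]]}}

```text
time: 9.1
tcp_pos: [657.4, -113.4, 80.9]
eef_rot: [-0.0, 0.095, 0.995, 0.0]
wrist_force: [-0.1, -0.3, -2.3]
opening: 0.343
finger_force: 60.3
```

```bash
python3 -c "
from h import *
s=manip.observe(); print(s['tcp_pos'],s['wrist_force'],s['torque'])"
```

```text
[ 657.42187885 -113.42772783   80.90754655] [-0.10162441 -0.29449254 -2.30338406] [-0.01745743  0.02551923 -0.00754058]
```

>>> {"name": "play_rows", "arguments": {"deltas": [[[0, 0, -0.003], 0], [[0, 0, -0.002], 0], [[0, 0, 0], 0], [[0, 0, 0], 0]]}}

```text
time: 9.43
tcp_pos: [657.9, -113.5, 76.7]
eef_rot: [0.0, 0.095, 0.995, -0.0]
wrist_force: [0.2, 0.3, -1.0]
opening: 0.337
finger_force: 60.3
```

>>> {"name": "play_rows", "arguments": {"deltas": [[[0, 0, -0.002], 0], [[0, 0, -0.001], 0], [[0, 0, 0], 0], [[0, 0, 0], 0]]}}

```text
time: 9.77
tcp_pos: [658.2, -113.8, 76.6]
eef_rot: [0.001, 0.095, 0.995, -0.0]
wrist_force: [-3.5, 0.4, 7.7]
opening: 0.344
finger_force: 61.4
```

>>> {"name": "play_rows", "arguments": {"deltas": [[[0, 0, 0.002], 0], [[0, 0, 0], 0], [[0, 0, 0], 0], [[0, 0, 0.01], 0], [[0, 0, 0.03], 0]], "claw": 0.06}}

```text
time: 10.18
tcp_pos: [654.1, -112.5, 109.3]
eef_rot: [-0.006, 0.095, 0.995, 0.001]
wrist_force: [0.1, -0.8, -1.3]
opening: 0.703
finger_force: 0.0
```

>>> {"name": "play_rows", "arguments": {"deltas": [[[0, 0, 0.04], 0], [[0, 0, 0.04], 0], [[-0.0071, 0.0357, 0], 0.116], [[-0.0071, 0.0357, 0], 0.116], [[-0.0071, 0.0357, 0], 0.116]]}}

```text
time: 10.6
tcp_pos: [636.7, -5.9, 197.4]
eef_rot: [0.002, -0.081, 0.997, -0.0]
wrist_force: [0.3, 0.7, -0.7]
opening: 0.701
finger_force: 0.0
```

>>> {"name": "play_rows", "arguments": {"deltas": [[[-0.0071, 0.0357, 0], 0.116], [[-0.0071, 0.0357, 0], 0.116], [[-0.0071, 0.0357, 0], 0.116], [[-0.0071, 0.0357, 0], 0.116], [[-0.0071, 0.0357, 0], 0.116]]}}

```text
time: 11.02
tcp_pos: [600.3, 173.9, 195.9]
eef_rot: [0.0, -0.363, 0.932, 0.0]
wrist_force: [0.6, 0.7, 0.3]
opening: 0.702
finger_force: 0.0
```

>>> {"name": "play_rows", "arguments": {"deltas": [[[-0.0071, 0.0357, 0], 0.116], [[-0.0071, 0.0357, 0], 0.116], [[0, 0, 0], 0], [[0, 0, 0], 0], [[0, 0, 0], 0]]}}

```text
time: 11.43
tcp_pos: [586.7, 243.3, 195.5]
eef_rot: [-0.0, -0.466, 0.885, -0.0]
wrist_force: [0.2, -0.7, -0.2]
opening: 0.703
finger_force: 0.0
```

```bash
cat >> h.py <<'E'
def psi():
    q=manip.observe()["eef_rot"]; return (2*np.arctan2(q[2],q[1])-np.pi/2)%np.pi
def st():
    s=manip.observe(); print("t",round(s["time"],2),"tcp",s["tcp_pos"].round(1),"psi",round(psi(),3),"F",s["wrist_force"].round(1),"op",round(s["opening"]*85.4,1)); return s
E
python3 - <<'E'
from h import *
s=st(); p=manip.grab_frame("wrist"); save(p,"w5.png"); locate(p,"bottle0",BOTTLE,(586.5,243.5),-.6)
q=manip.grab_frame("top"); save(q,"t5.png"); locate(q,"bottle0",BOTTLE,(657,-113),1.381,12)
q=manip.grab_frame("scene"); locate(q,"bottle0",BOTTLE,(657,-113),1.381,12)
E
```

```text
t 11.43 tcp [586.7 243.3 195.5] psi 2.541 F [ 0.2 -0.7 -0.2] op 60.1
bottle0 [586.3, 243.87, -0.57] 0.04
bottle0 [659.17, -115.44, 1.41] 0.068
bottle0 [653.88, -119.75, 1.28] 0.298
```

>>> {"name": "play_rows", "arguments": {"deltas": [[[0, 0.0005, -0.04], 0.015], [[0, 0, -0.04], 0], [[0, 0, -0.03], 0], [[0, 0, -0.02], 0], [[0, 0, 0], 0]]}}

```text
time: 12.15
tcp_pos: [582.7, 242.0, 58.5]
eef_rot: [-0.006, -0.472, 0.881, 0.001]
wrist_force: [-1.2, 0.2, -0.8]
opening: 0.7
finger_force: 0.0
```

>>> {"name": "play_rows", "arguments": {"deltas": [[[0, 0, 0], 0], [[0, 0, 0], 0], [[0, 0, 0], 0], [[0, 0, 0], 0], [[0, 0, 0], 0]], "claw": 0.015}}

```text
time: 12.57
tcp_pos: [588.3, 244.5, 68.4]
eef_rot: [0.003, -0.473, 0.881, -0.001]
wrist_force: [0.3, -0.1, 4.5]
opening: 0.337
finger_force: 61.7
```

>>> {"name": "play_rows", "arguments": {"deltas": [[[0, 0, 0.02], 0], [[0, 0, 0.03], 0], [[0, 0, 0.03], 0], [[0, 0, 0], 0], [[0, 0, 0], 0]]}}

```text
time: 12.98
tcp_pos: [588.1, 244.6, 148.7]
eef_rot: [0.003, -0.473, 0.881, -0.001]
wrist_force: [-0.3, 0.0, -1.4]
opening: 0.336
finger_force: 61.2
```

```bash
python3 -c "
from h import *
st()"
```

```text
t 12.98 tcp [588.1 244.6 148.7] psi 2.556 F [-0.3  0.  -1.4] op 28.7
```

>>> {"name": "play_rows", "arguments": {"deltas": [[[0.0021, -0.0348, 0], -0.1175], [[0.0021, -0.0348, 0], -0.1175], [[0.0021, -0.0348, 0], -0.1175], [[0.0021, -0.0348, 0], -0.1175], [[0.0021, -0.0348, 0], -0.1175]]}}

```text
time: 13.4
tcp_pos: [595.7, 68.6, 142.8]
eef_rot: [-0.002, -0.195, 0.981, 0.0]
wrist_force: [0.2, 0.8, -1.8]
opening: 0.338
finger_force: 61.2
```

>>> {"name": "play_rows", "arguments": {"deltas": [[[0.0021, -0.0348, 0], -0.1175], [[0.0021, -0.0348, 0], -0.1175], [[0.0021, -0.0348, 0], -0.1175], [[0.0021, -0.0348, 0], -0.1175], [[0.0025, -0.0344, 0], -0.1175]]}}

```text
time: 13.82
tcp_pos: [606.5, -104.9, 142.7]
eef_rot: [-0.002, 0.098, 0.995, 0.0]
wrist_force: [0.9, 0.3, -1.7]
opening: 0.335
finger_force: 61.2
```

>>> {"name": "play_rows", "arguments": {"deltas": [[[0, 0, -0.01], 0], [[0, 0, -0.01], 0], [[0, 0, -0.01], 0], [[0, 0, 0], 0], [[0, 0, 0], 0]]}}

```text
time: 14.23
tcp_pos: [606.8, -101.8, 113.0]
eef_rot: [-0.002, 0.094, 0.996, 0.001]
wrist_force: [-0.3, -0.1, -1.7]
opening: 0.335
finger_force: 61.0
```

```bash
python3 - <<'E'
from h import *
st(); p=manip.grab_frame("wrist"); save(p,"w6.png"); st()
E
```

```text
t 14.23 tcp [ 606.8 -101.8  113. ] psi 1.383 F [-0.3 -0.1 -1.7] op 28.6
t 14.28 tcp [ 607.6 -102.1  114.4] psi 1.383 F [ 0.6 -0.2 -1.3] op 28.6
```

View pics/w6.png

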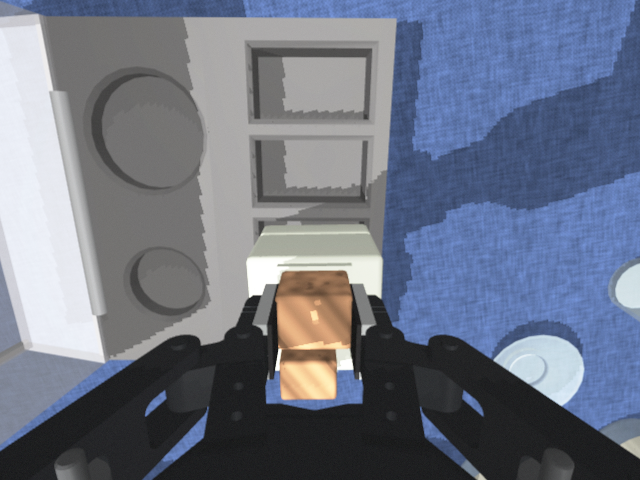

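The bottle's edges line up with the slot columns (about 248–378), same as with the first bottle. Lowering it.

>>> {"name": "play_rows", "arguments": {"deltas": [[[0, -0.0008, -0.005], 0], [[0, 0, -0.005], 0], [[0, 0, -0.005], 0], [[0, 0, -0.004], 0], [[0, 0, 0], 0]]}}

```text
time: 14.7
tcp_pos: [607.2, -104.0, 94.8]
eef_rot: [-0.001, 0.095, 0.996, 0.0]
wrist_force: [-0.6, -0.6, -1.6]
opening: 0.342
finger_force: 61.0
```

>>> {"name": "play_rows", "arguments": {"deltas": [[[0, 0, -0.004], 0], [[0, 0, -0.004], 0], [[0, 0, -0.003], 0], [[0, 0, 0], 0], [[0, 0, 0], 0]]}}

```text
time: 15.12
tcp_pos: [607.8, -104.3, 85.0]
eef_rot: [-0.0, 0.095, 0.995, 0.0]
wrist_force: [0.0, -0.2, -2.4]
opening: 0.336
finger_force: 61.0
```

>>> {"name": "play_rows", "arguments": {"deltas": [[[0, 0, -0.003], 0], [[0, 0, -0.003], 0], [[0, 0, -0.002], 0], [[0, 0, 0], 0], [[0, 0, 0], 0]]}}

```text
time: 15.53
tcp_pos: [608.8, -104.4, 80.4]
eef_rot: [0.001, 0.095, 0.996, -0.0]
wrist_force: [-3.3, 1.7, 7.7]
opening: 0.336
finger_force: 61.9
```

```bash
python3 -c "
from h import *
st()"
```

```text
t 15.53 tcp [ 608.8 -104.4   80.4] psi 1.381 F [-3.3  1.7  7.7] op 28.7
```

>>> {"name": "play_rows", "arguments": {"deltas": [[[0, 0, 0.002], 0], [[0, 0, 0], 0], [[0, 0, 0], 0], [[0, 0, 0.01], 0], [[0, 0, 0.03], 0]], "claw": 0.06}}

```text
time: 15.95
tcp_pos: [604.5, -103.4, 113.9]
eef_rot: [-0.006, 0.095, 0.995, 0.001]
wrist_force: [0.2, 0.6, -0.7]
opening: 0.704
finger_force: 0.0
```

>>> {"name": "play_rows", "arguments": {"deltas": [[[0, 0, 0.04], 0], [[0, 0, 0.04], 0], [[-0.0025, 0.0382, 0], -0.065], [[-0.0025, 0.0382, 0], -0.065], [[-0.0025, 0.0382, 0], -0.065]]}}

```text
time: 16.37
tcp_pos: [601.0, 10.8, 201.5]
eef_rot: [0.002, 0.194, 0.981, 0.0]
wrist_force: [1.1, 1.5, -0.5]
opening: 0.703
finger_force: 0.0
```

>>> {"name": "play_rows", "arguments": {"deltas": [[[-0.0025, 0.0382, 0], -0.065], [[-0.0025, 0.0382, 0], -0.065], [[-0.0025, 0.0382, 0], -0.065], [[-0.0025, 0.0382, 0], -0.065], [[-0.0025, 0.0382, 0], -0.065]]}}

```text
time: 16.78
tcp_pos: [587.7, 203.1, 200.0]
eef_rot: [0.0, 0.349, 0.937, 0.0]
wrist_force: [-0.2, 0.4, -0.1]
opening: 0.704
finger_force: 0.0
```

>>> {"name": "play_rows", "arguments": {"deltas": [[[-0.0025, 0.0382, 0], -0.065], [[-0.0025, 0.0382, 0], -0.065], [[-0.0025, 0.0382, 0], -0.065], [[-0.0025, 0.0382, 0], -0.065], [[0, 0, 0], 0]]}}

```text
time: 17.2
tcp_pos: [575.9, 361.3, 198.7]
eef_rot: [-0.002, 0.463, 0.886, 0.001]
wrist_force: [-0.3, -1.0, 0.2]
opening: 0.703
finger_force: 0.0
```

>>> {"name": "play_rows", "arguments": {"deltas": [[[0, 0, 0], 0], [[0, 0, 0], 0], [[0, 0, 0], 0]]}}

```text
time: 17.45
tcp_pos: [578.4, 352.9, 199.6]
eef_rot: [0.0, 0.467, 0.884, -0.0]
wrist_force: [0.4, -0.4, -0.3]
opening: 0.702
finger_force: 0.0
```

```bash
python3 - <<'E'
from h import *
st(); p=manip.grab_frame("wrist"); locate(p,"bottle0",BOTTLE,(577.6,353.8),.6)
q=manip.grab_frame("top"); locate(q,"bottle0",BOTTLE,(608,-104),1.381,12); locate(q,"bottle0",BOTTLE,(658,-114),1.381,12)
locate(q,"jar_large",JL,(443,232)); locate(q,"jar_small",JS,(432,95))
E
```

```text
t 17.45 tcp [578.4 352.9 199.6] psi 0.6 F [ 0.4 -0.4 -0.3] op 60.0
bottle0 [574.3, 355.0, 0.53] 0.043
bottle0 [608.67, -104.04, 1.43] 0.119
bottle0 [658.16, -114.82, 1.49] 0.102
jar_large [443.75, 231.15, 0.25] 0.071
jar_small [431.36, 54.75, 0.87] 0.052
```

>>> {"name": "play_rows", "arguments": {"deltas": [[[-0.0032, 0.0007, -0.04], -0.06], [[0, 0, -0.04], 0], [[0, 0, -0.03], 0], [[0, 0, 0], 0], [[0, 0, 0], 0]]}}

```text
time: 18.22
tcp_pos: [573.5, 353.9, 87.0]
eef_rot: [-0.001, 0.493, 0.87, -0.002]
wrist_force: [-0.4, 0.3, 0.9]
opening: 0.7
finger_force: 0.0
```

```bash
python3 - <<'E'
from h import *
st(); p=manip.grab_frame("wrist"); locate(p,"bottle0",BOTTLE,(575,355),.54)
E
```

```text
t 18.22 tcp [573.5 353.9  87. ] psi 0.541 F [-0.4  0.3  0.9] op 59.8
bottle0 [574.46, 355.09, 0.52] 0.048
```

>>> {"name": "play_rows", "arguments": {"deltas": [[[0, 0, -0.012], -0.015], [[0, 0, -0.012], 0], [[0, 0, 0], 0], [[0, 0, 0], 0], [[0, 0, 0], 0]]}}

```text
time: 18.73
tcp_pos: [574.8, 354.8, 65.3]
eef_rot: [-0.0, 0.499, 0.867, -0.0]
wrist_force: [-0.4, 0.4, 0.0]
opening: 0.707
finger_force: 0.0
```

>>> {"name": "play_rows", "arguments": {"deltas": [[[0, 0, 0], 0], [[0, 0, 0], 0], [[0, 0, 0], 0], [[0, 0, 0], 0], [[0, 0, 0], 0]], "claw": 0.015}}

```text
time: 19.15
tcp_pos: [575.3, 355.0, 66.2]
eef_rot: [0.0, 0.499, 0.867, 0.001]
wrist_force: [0.4, -0.4, 3.1]
opening: 0.339
finger_force: 61.0
```

>>> {"name": "play_rows", "arguments": {"deltas": [[[0, 0, 0.02], 0], [[0, 0, 0.03], 0], [[0, 0, 0.03], 0], [[0, 0, 0], 0], [[0, 0, 0], 0]]}}

```text
time: 19.57
tcp_pos: [576.0, 355.4, 148.1]
eef_rot: [0.001, 0.499, 0.867, 0.002]
wrist_force: [0.0, -0.5, -1.1]
opening: 0.335
finger_force: 60.7
```

```bash
python3 -c "
from h import *
st()"
```

```text
t 19.57 tcp [576.  355.4 148.1] psi 0.526 F [ 0.  -0.5 -1.1] op 28.6
```

>>> {"name": "play_rows", "arguments": {"deltas": [[[-0.0014, -0.0375, 0], 0.0713], [[-0.0014, -0.0375, 0], 0.0713], [[-0.0014, -0.0375, 0], 0.0713], [[-0.0014, -0.0375, 0], 0.0713], [[-0.0014, -0.0375, 0], 0.0713]]}}

```text
time: 19.98
tcp_pos: [566.0, 165.5, 142.3]
eef_rot: [-0.002, 0.335, 0.942, -0.001]
wrist_force: [0.6, -0.0, -2.8]
opening: 0.336
finger_force: 60.5
```

>>> {"name": "play_rows", "arguments": {"deltas": [[[-0.0014, -0.0375, 0], 0.0713], [[-0.0014, -0.0375, 0], 0.0713], [[-0.0014, -0.0375, 0], 0.0713], [[-0.0014, -0.0375, 0], 0.0713], [[-0.0014, -0.0375, 0], 0.0713]]}}

```text
time: 20.4
tcp_pos: [558.9, -21.7, 142.6]
eef_rot: [-0.002, 0.163, 0.987, -0.0]
wrist_force: [0.7, -0.6, -1.3]
opening: 0.336
finger_force: 60.5
```

>>> {"name": "play_rows", "arguments": {"deltas": [[[-0.0014, -0.0375, 0], 0.0713], [[-0.0011, -0.0369, 0], 0.0707], [[0, 0, -0.012], 0], [[0, 0, -0.012], 0], [[0, 0, -0.009], 0]]}}

```text
time: 20.82
tcp_pos: [556.6, -94.1, 108.8]
eef_rot: [-0.003, 0.095, 0.995, 0.001]
wrist_force: [0.5, 0.1, -2.8]
opening: 0.34
finger_force: 60.7
```

>>> {"name": "play_rows", "arguments": {"deltas": [[[0, 0, 0], 0], [[0, 0, 0], 0], [[0, 0, 0], 0], [[0, 0, 0], 0]]}}

```text
time: 21.15
tcp_pos: [558.9, -93.7, 113.0]
eef_rot: [0.001, 0.094, 0.996, -0.0]
wrist_force: [-0.2, -0.4, -1.7]
opening: 0.338
finger_force: 60.7
```

```bash
python3 - <<'E'
from h import *
st(); p=manip.grab_frame("wrist"); save(p,"w7.png"); st()
E
```

```text
t 21.15 tcp [558.9 -93.7 113. ] psi 1.383 F [-0.2 -0.4 -1.7] op 28.9
t 21.2 tcp [559.  -93.9 113.2] psi 1.382 F [ 0.2  0.1 -1.9] op 29.0
```

View pics/w7.png

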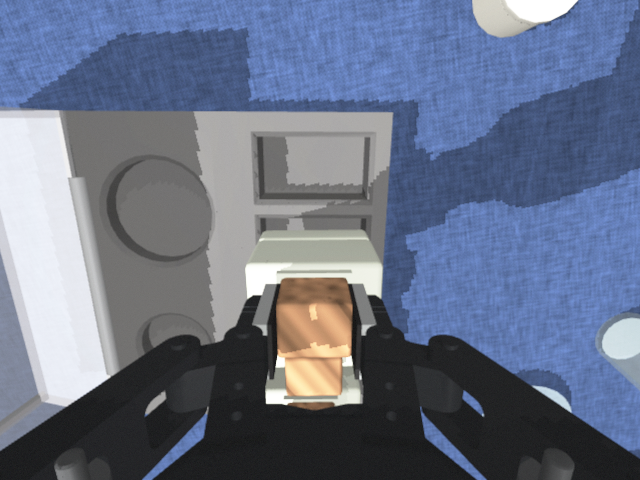

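>>> {"name": "play_rows", "arguments": {"deltas": [[[0, 0, -0.005], 0], [[0, 0, -0.005], 0], [[0, 0, -0.005], 0], [[0, 0, -0.005], 0], [[0, 0, 0], 0]]}}

```text
time: 21.62
tcp_pos: [561.0, -95.0, 105.6]
eef_rot: [0.006, 0.094, 0.996, -0.001]
wrist_force: [-15.2, 4.1, 41.7]
opening: 0.338
finger_force: 67.1
```

>>> {"name": "play_rows", "arguments": {"deltas": [[[0, 0, -0.004], 0], [[0, 0, -0.004], 0], [[0, 0, -0.003], 0], [[0, 0, 0], 0], [[0, 0, 0], 0]]}}

```text
time: 22.03
tcp_pos: [568.3, -96.1, 104.5]
eef_rot: [0.016, 0.094, 0.995, -0.002]
wrist_force: [-13.4, 6.1, 64.7]
opening: 0.341
finger_force: 73.8
```

>>> {"name": "play_rows", "arguments": {"deltas": [[[0, 0, -0.003], 0], [[0, 0, -0.003], 0], [[0, 0, -0.002], 0], [[0, 0, 0], 0], [[0, 0, 0], 0]]}}

```text
time: 22.45
tcp_pos: [574.2, -97.2, 103.0]
eef_rot: [0.025, 0.094, 0.995, -0.003]
wrist_force: [-11.2, 6.1, 78.3]
opening: 0.343
finger_force: 79.0
```

```bash
python3 -c "
from h import *
st()"
```

```text
t 22.45 tcp [574.2 -97.2 103. ] psi 1.382 F [-11.2   6.1  78.3] op 29.3
```

Jammed on the rim; lifting back off.

>>> {"name": "play_rows", "arguments": {"deltas": [[[0, 0, 0.02], 0], [[0, 0, 0.02], 0], [[0, 0, 0.03], 0], [[0, 0, 0], 0], [[0, 0, 0], 0]]}}

```text
time: 22.87
tcp_pos: [559.8, -94.9, 145.7]
eef_rot: [0.003, 0.095, 0.996, -0.0]
wrist_force: [-0.6, -0.3, -2.3]
opening: 0.337
finger_force: 68.3
```

>>> {"name": "play_rows", "arguments": {"deltas": [[[0, 0, 0.0], 0], [[0, 0, 0], 0], [[0, 0, 0], 0], [[0, 0, 0], 0], [[0, 0, 0], 0]]}}

```text
time: 23.28
tcp_pos: [557.9, -94.5, 142.1]
eef_rot: [-0.001, 0.095, 0.995, 0.0]
wrist_force: [0.3, 0.1, -2.0]
opening: 0.337
finger_force: 68.3
```

```bash
python3 - <<'E'
from h import *
s=st(); p=manip.grab_frame("wrist")
a=p["image"][:, :, ::-1]; q=manip.grab_frame("scene"); b=cv2.resize(q["image"][120:280,220:380,::-1],(480,480),interpolation=cv2.INTER_CUBIC)
cv2.imwrite("pics/w8.png",cv2.resize(np.hstack([a[100:480,160:480],b[:380]]),(800,380)))
m=near("bottle0",p,s["tcp_pos"][:2],s["tcp_pos"][2]-30); print(m is not None and m.sum())
T=np.array(p["T"]); print("cam-tcp",T[:3,3]-s["tcp_pos"])
E
```

```text
t 23.28 tcp [557.9 -94.5 142.1] psi 1.381 F [ 0.3  0.1 -2. ] op 28.8
16171
cam-tcp [-72.42595869  14.32985151 143.60532436]
```

View pics/w8.png

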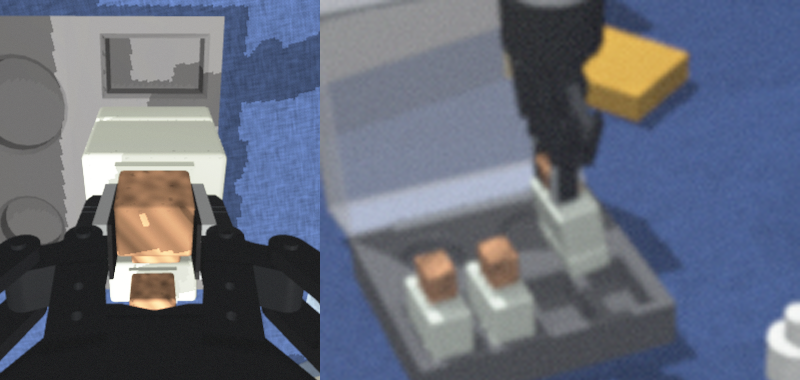

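The bottle pivoted in the grip (its base kicked towards the camera). I'll stand it on the free bench at about (560, 65) to right it, then regrip.

>>> {"name": "play_rows", "arguments": {"deltas": [[[0.0004, 0.032, 0], 0], [[0.0004, 0.032, 0], 0], [[0.0004, 0.032, 0], 0], [[0.0004, 0.032, 0], 0], [[0.0004, 0.032, 0], 0]]}}

```text
time: 23.85
tcp_pos: [560.3, 66.7, 143.5]
eef_rot: [0.0, 0.095, 0.995, 0.0]
wrist_force: [0.3, -1.0, -1.3]
opening: 0.336
finger_force: 68.2
```

>>> {"name": "play_rows", "arguments": {"deltas": [[[0, 0, -0.02], 0], [[0, 0, -0.02], 0], [[0, 0, -0.015], 0], [[0, 0, 0], 0], [[0, 0, 0], 0]]}}

```text
time: 24.27
tcp_pos: [559.6, 65.4, 87.4]
eef_rot: [-0.001, 0.095, 0.996, -0.0]
wrist_force: [0.1, 0.1, -1.5]
opening: 0.336
finger_force: 68.2
```

>>> {"name": "play_rows", "arguments": {"deltas": [[[0, 0, -0.005], 0], [[0, 0, -0.005], 0], [[0, 0, -0.003], 0], [[0, 0, 0], 0], [[0, 0, 0], 0]]}}

```text
time: 24.68
tcp_pos: [560.4, 65.2, 75.4]
eef_rot: [0.0, 0.095, 0.995, 0.0]
wrist_force: [-0.4, 0.1, -1.9]
opening: 0.335
finger_force: 68.2
```

>>> {"name": "play_rows", "arguments": {"deltas": [[[0, 0, -0.002], 0], [[0, 0, -0.002], 0], [[0, 0, 0], 0], [[0, 0, 0], 0]]}}

```text
time: 25.02
tcp_pos: [560.2, 65.4, 71.2]
eef_rot: [-0.0, 0.095, 0.995, 0.0]
wrist_force: [0.5, -0.5, -1.2]
opening: 0.34
finger_force: 68.2
```

>>> {"name": "play_rows", "arguments": {"deltas": [[[0, 0, -0.002], 0], [[0, 0, -0.001], 0], [[0, 0, 0], 0], [[0, 0, 0], 0]]}}

```text
time: 25.35
tcp_pos: [560.2, 65.4, 68.2]
eef_rot: [-0.0, 0.095, 0.996, 0.0]
wrist_force: [0.2, 1.0, -1.4]
opening: 0.34
finger_force: 68.2
```

```bash
python3 -c "
from h import *
st()"
```

```text
t 25.35 tcp [560.2  65.4  68.2] psi 1.381 F [ 0.2  1.  -1.4] op 29.0
```

>>> {"name": "play_rows", "arguments": {"deltas": [[[0, 0, -0.002], 0], [[0, 0, -0.001], 0], [[0, 0, 0], 0], [[0, 0, 0], 0]]}}

```text
time: 25.68
tcp_pos: [560.2, 65.4, 65.2]
eef_rot: [-0.0, 0.095, 0.996, 0.0]
wrist_force: [0.4, -0.1, -1.5]
opening: 0.34
finger_force: 68.2
```

>>> {"name": "play_rows", "arguments": {"deltas": [[[0, 0, -0.001], 0], [[0, 0, -0.001], 0], [[0, 0, 0], 0], [[0, 0, 0], 0]]}}

```text
time: 26.02
tcp_pos: [560.6, 65.4, 63.9]
eef_rot: [0.0, 0.095, 0.996, 0.0]
wrist_force: [0.2, -0.6, 2.7]
opening: 0.34
finger_force: 68.8
```

Contact. Releasing and rising to look.

>>> {"name": "play_rows", "arguments": {"deltas": [[[0, 0, 0], 0], [[0, 0, 0], 0], [[0, 0, 0], 0], [[0, 0, 0.01], 0], [[0, 0, 0.02], 0]], "claw": 0.06}}

```text
time: 26.43
tcp_pos: [558.2, 65.3, 90.9]
eef_rot: [-0.003, 0.095, 0.995, -0.0]
wrist_force: [0.4, 0.1, -0.2]
opening: 0.698
finger_force: 0.0
```

>>> {"name": "play_rows", "arguments": {"deltas": [[[0, 0, 0.04], 0], [[0, 0, 0.04], 0], [[0, 0, 0], 0], [[0, 0, 0], 0], [[0, 0, 0], 0]]}}

```text
time: 26.85
tcp_pos: [560.4, 65.4, 173.9]
eef_rot: [0.0, 0.095, 0.996, 0.0]
wrist_force: [0.3, 0.0, -0.8]
opening: 0.702
finger_force: 0.0
```

```bash
python3 - <<'E'
from h import *
st(); p=manip.grab_frame("wrist"); locate(p,"bottle0",BOTTLE,(560,65),1.381)
for n in ("top","scene"):
  q=manip.grab_frame(n); locate(q,"bottle0",BOTTLE,(560,65),1.381)
locate(q,"jar_small",JS,(432,55))
E
```

```text
t 26.85 tcp [560.4  65.4 173.9] psi 1.381 F [ 0.3  0.  -0.8] op 59.9
bottle0 [543.16, 68.88, 1.38] 0.044
bottle0 [545.22, 68.13, 1.38] 0.085
bottle0 [544.18, 69.75, 1.29] 0.086
jar_small [431.07, 57.05, 0.11] 0.087
```

>>> {"name": "play_rows", "arguments": {"deltas": [[[-0.0164, 0.0035, -0.03], 0], [[0, 0, -0.03], 0], [[0, 0, -0.025], 0], [[0, 0, 0], 0], [[0, 0, 0], 0]]}}

```text
time: 27.62
tcp_pos: [542.6, 68.8, 86.6]
eef_rot: [-0.002, 0.095, 0.995, -0.0]
wrist_force: [0.5, -0.2, 0.5]
opening: 0.704
finger_force: 0.0
```

>>> {"name": "play_rows", "arguments": {"deltas": [[[0, 0, -0.012], 0], [[0, 0, -0.01], 0], [[0, 0, 0], 0], [[0, 0, 0], 0], [[0, 0, 0], 0]]}}

```text
time: 28.03
tcp_pos: [544.4, 68.9, 67.0]
eef_rot: [0.001, 0.095, 0.995, 0.0]
wrist_force: [-0.1, 0.1, 0.4]
opening: 0.703
finger_force: 0.0
```

>>> {"name": "play_rows", "arguments": {"deltas": [[[0, 0, 0], 0], [[0, 0, 0], 0], [[0, 0, 0], 0], [[0, 0, 0], 0], [[0, 0, 0], 0]], "claw": 0.015}}

```text
time: 28.45
tcp_pos: [544.5, 68.7, 67.2]
eef_rot: [0.001, 0.095, 0.995, -0.0]
wrist_force: [-0.4, -1.4, 3.1]
opening: 0.342
finger_force: 59.8
```

>>> {"name": "play_rows", "arguments": {"deltas": [[[0, 0, 0.015], 0], [[0, 0, 0.02], 0], [[0, 0, 0.025], 0], [[0, 0, 0.02], 0], [[0, 0, 0], 0]]}}

```text
time: 28.87
tcp_pos: [546.4, 69.1, 151.0]
eef_rot: [0.004, 0.095, 0.995, 0.001]
wrist_force: [0.3, -0.3, -0.8]
opening: 0.34
finger_force: 59.6
```

```bash
python3 -c "
from h import *
st()"
```

```text
t 28.87 tcp [546.4  69.1 151. ] psi 1.381 F [ 0.3 -0.3 -0.8] op 29.0
```

>>> {"name": "play_rows", "arguments": {"deltas": [[[0.0028, -0.0326, 0], 0], [[0.0028, -0.0326, 0], 0], [[0.0028, -0.0326, 0], 0], [[0.0028, -0.0326, 0], 0], [[0.0026, -0.0328, 0], 0]]}}

```text
time: 29.28
tcp_pos: [556.7, -95.3, 144.0]
eef_rot: [-0.002, 0.095, 0.996, 0.0]
wrist_force: [0.6, 0.5, -1.0]
opening: 0.334
finger_force: 59.8
```

>>> {"name": "play_rows", "arguments": {"deltas": [[[0, 0, -0.013], 0], [[0, 0, -0.012], 0], [[0, 0, -0.008], 0], [[0, 0, 0], 0], [[0, 0, 0], 0]]}}

```text
time: 29.7
tcp_pos: [556.7, -93.0, 111.5]
eef_rot: [-0.002, 0.094, 0.996, 0.001]
wrist_force: [-0.1, 0.1, -0.7]
opening: 0.341
finger_force: 59.9
```

>>> {"name": "play_rows", "arguments": {"deltas": [[[0, 0, 0], 0], [[0, 0, 0], 0], [[0, 0, 0], 0]]}}

```text
time: 29.95
tcp_pos: [558.3, -93.9, 114.3]
eef_rot: [0.001, 0.094, 0.996, -0.0]
wrist_force: [-0.1, -0.1, -1.2]
opening: 0.332
finger_force: 60.0
```

```bash
python3 - <<'E'
from h import *
st(); p=manip.grab_frame("wrist"); save(p,"w9.png"); st()
a=p["image"][:,:,::-1]; 
ims=[cv2.imread("pics/%s.png"%n)[190:330,220:410] for n in("w4","w6","w7")]+[a[190:330,220:410]]
cv2.imwrite("pics/cmp.png",cv2.resize(np.vstack([np.hstack(ims[:2]),np.hstack(ims[2:])]),(800,590)))
E
```

```text
t 29.95 tcp [558.3 -93.9 114.3] psi 1.382 F [-0.1 -0.1 -1.2] op 28.3
t 30.0 tcp [558.2 -94.  114.2] psi 1.382 F [-1.   0.3 -1.8] op 28.9
```

View pics/cmp.png

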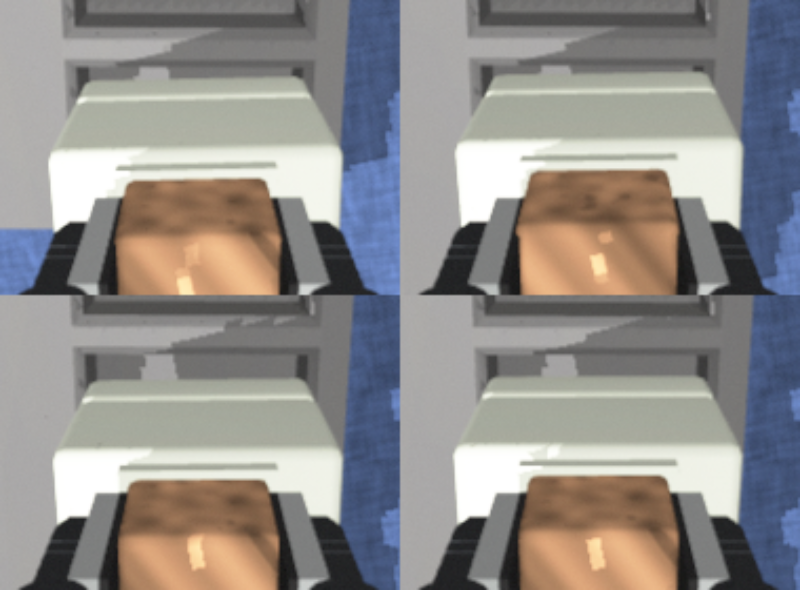

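Comparing the gap between mouth edge and bottle base: the two good fits show about 15–18 px, the jammed one 32 and the present one 28. That means about 3 mm shift towards −x.

>>> {"name": "play_rows", "arguments": {"deltas": [[[-0.003, 0.0005, -0.002], 0], [[0, 0, -0.004], 0], [[0, 0, -0.003], 0], [[0, 0, 0], 0], [[0, 0, 0], 0]]}}

```text
time: 30.42
tcp_pos: [554.9, -93.9, 103.9]
eef_rot: [0.0, 0.095, 0.995, 0.0]
wrist_force: [1.6, -0.2, -2.2]
opening: 0.344
finger_force: 60.1
```

```bash
python3 -c "
from h import *
st()"
```

```text
t 30.42 tcp [554.9 -93.9 103.9] psi 1.381 F [ 1.6 -0.2 -2.2] op 29.4
```

Entering (base about z 37) without force.

>>> {"name": "play_rows", "arguments": {"deltas": [[[0, 0, -0.003], 0], [[0, 0, -0.003], 0], [[0, 0, 0], 0], [[0, 0, 0], 0]]}}

```text
time: 30.75
tcp_pos: [554.9, -93.9, 97.9]
eef_rot: [0.0, 0.095, 0.995, 0.0]
wrist_force: [1.9, 0.2, -2.7]
opening: 0.334
finger_force: 60.0
```

```bash
python3 -c "
from h import *
st()"
```

```text
t 30.75 tcp [554.9 -93.9  97.9] psi 1.381 F [ 1.9  0.2 -2.7] op 28.5
```

>>> {"name": "play_rows", "arguments": {"deltas": [[[0.0007, 0, -0.004], 0], [[0, 0, -0.004], 0], [[0, 0, -0.003], 0], [[0, 0, 0], 0], [[0, 0, 0], 0]]}}

```text
time: 31.17
tcp_pos: [555.2, -93.8, 86.8]
eef_rot: [-0.0, 0.095, 0.995, 0.0]
wrist_force: [0.6, -0.3, -1.8]
opening: 0.341
finger_force: 60.1
```

>>> {"name": "play_rows", "arguments": {"deltas": [[[0, 0, -0.003], 0], [[0, 0, -0.002], 0], [[0, 0, 0], 0], [[0, 0, 0], 0]]}}

```text
time: 31.5
tcp_pos: [555.2, -93.8, 82.1]
eef_rot: [-0.0, 0.095, 0.996, 0.0]
wrist_force: [0.3, -0.5, -2.0]
opening: 0.34
finger_force: 60.2
```

>>> {"name": "play_rows", "arguments": {"deltas": [[[0, 0, -0.003], 0], [[0, 0, -0.002], 0], [[0, 0, 0], 0], [[0, 0, 0], 0]]}}

```text
time: 31.83
tcp_pos: [555.7, -94.0, 79.2]
eef_rot: [0.001, 0.095, 0.996, -0.0]
wrist_force: [-2.5, -1.5, 5.2]
opening: 0.335
finger_force: 61.0
```

>>> {"name": "play_rows", "arguments": {"deltas": [[[0, 0, 0.002], 0], [[0, 0, 0], 0], [[0, 0, 0], 0], [[0, 0, 0.01], 0], [[0, 0, 0.03], 0]], "claw": 0.06}}

```text
time: 32.25
tcp_pos: [551.9, -92.9, 114.5]
eef_rot: [-0.006, 0.095, 0.995, 0.001]
wrist_force: [0.4, -0.6, 0.1]
opening: 0.704
finger_force: 0.0
```

>>> {"name": "play_rows", "arguments": {"deltas": [[[0, 0, 0.04], 0], [[0, 0, 0.04], 0], [[-0.0096, 0.0361, 0], 0.073], [[-0.0096, 0.0361, 0], 0.073], [[-0.0096, 0.0361, 0], 0.073]]}}

```text
time: 32.67
tcp_pos: [526.9, 15.1, 201.4]
eef_rot: [0.002, -0.015, 1.0, 0.0]
wrist_force: [-0.2, 0.9, -0.6]
opening: 0.704
finger_force: 0.0
```

>>> {"name": "play_rows", "arguments": {"deltas": [[[-0.0096, 0.0361, 0], 0.073], [[-0.0096, 0.0361, 0], 0.073], [[-0.0096, 0.0361, 0], 0.073], [[-0.0096, 0.0361, 0], 0.073], [[-0.0096, 0.0361, 0], 0.073]]}}

```text
time: 33.08
tcp_pos: [477.9, 196.6, 200.2]
eef_rot: [0.001, -0.198, 0.98, 0.0]
wrist_force: [0.7, 0.2, -0.4]
opening: 0.705
finger_force: 0.0
```

>>> {"name": "play_rows", "arguments": {"deltas": [[[-0.0096, 0.0361, 0], 0.073], [[-0.0096, 0.0361, 0], 0.073], [[-0.0096, 0.0361, 0], 0.073], [[-0.0096, 0.0361, 0], 0.073], [[-0.0096, 0.0361, 0], 0.073]]}}

```text
time: 33.5
tcp_pos: [429.8, 377.2, 200.1]
eef_rot: [0.0, -0.372, 0.928, 0.0]
wrist_force: [0.9, 0.0, -1.4]
opening: 0.7
finger_force: 0.0
```

>>> {"name": "play_rows", "arguments": {"deltas": [[[0, 0, 0], 0], [[0, 0, 0], 0], [[0, 0, 0], 0], [[0, 0, 0], 0]]}}

```text
time: 33.83
tcp_pos: [431.1, 374.4, 199.6]
eef_rot: [0.0, -0.37, 0.929, -0.0]
wrist_force: [-0.5, -0.1, -0.4]
opening: 0.704
finger_force: 0.0
```

```bash
python3 - <<'E'
from h import *
st(); p=manip.grab_frame("wrist"); locate(p,"bottle0",BOTTLE,(431,375.7),-.81)
q=manip.grab_frame("top")
for X in[(657,-113),(608,-104),(556,-94)]: locate(q,"bottle0",BOTTLE,X,1.381,12)
locate(q,"jar_large",JL,(443,232)); locate(q,"jar_small",JS,(432,55))
E
```

```text
t 33.83 tcp [431.1 374.4 199.6] psi 2.328 F [-0.5 -0.1 -0.4] op 60.1
bottle0 [428.97, 375.49, -0.82] 0.052
bottle0 [658.33, -114.46, 1.44] 0.081
bottle0 [607.18, -103.03, 1.48] 0.184
bottle0 [557.58, -95.11, 1.38] 0.092
jar_large [443.13, 230.79, 0.27] 0.038
jar_small [431.68, 55.25, 0.05] 0.058
```

>>> {"name": "play_rows", "arguments": {"deltas": [[[0.0004, 0.0002, -0.04], 0], [[0, 0, -0.035], 0], [[0, 0, -0.025], 0], [[0, 0, -0.015], 0], [[0, 0, 0], 0]]}}

```text
time: 34.65
tcp_pos: [428.4, 373.6, 79.2]
eef_rot: [-0.005, -0.37, 0.929, -0.001]
wrist_force: [-0.9, -0.5, -0.6]
opening: 0.703
finger_force: 0.0
```

>>> {"name": "play_rows", "arguments": {"deltas": [[[0, 0, -0.01], 0], [[0, 0, -0.008], 0], [[0, 0, 0], 0], [[0, 0, 0], 0], [[0, 0, 0], 0]]}}

```text
time: 35.07
tcp_pos: [431.6, 376.1, 67.5]
eef_rot: [0.001, -0.371, 0.929, 0.0]
wrist_force: [-0.6, -0.5, -0.2]
opening: 0.702
finger_force: 0.0
```

>>> {"name": "play_rows", "arguments": {"deltas": [[[0, 0, 0], 0], [[0, 0, 0], 0], [[0, 0, 0], 0], [[0, 0, 0], 0], [[0, 0, 0], 0]], "claw": 0.015}}

```text
time: 35.48
tcp_pos: [431.4, 376.2, 67.3]
eef_rot: [0.001, -0.371, 0.929, 0.0]
wrist_force: [-0.8, 0.2, 3.5]
opening: 0.339
finger_force: 59.9
```

>>> {"name": "play_rows", "arguments": {"deltas": [[[0, 0, 0.015], 0], [[0, 0, 0.02], 0], [[0, 0, 0.025], 0], [[0, 0, 0.02], 0], [[0, 0, 0], 0]]}}

```text
time: 35.9
tcp_pos: [433.1, 377.0, 151.1]
eef_rot: [0.004, -0.371, 0.929, 0.001]
wrist_force: [1.1, 0.7, 0.3]
opening: 0.34
finger_force: 59.6
```

```bash
python3 -c "
from h import *
st()"
```

```text
t 35.9 tcp [433.1 377.  151.1] psi 2.33 F [1.1 0.7 0.3] op 29.0
```

>>> {"name": "play_rows", "arguments": {"deltas": [[[0.0059, -0.0354, 0], -0.073], [[0.0059, -0.0354, 0], -0.073], [[0.0059, -0.0354, 0], -0.073], [[0.0059, -0.0354, 0], -0.073], [[0.0059, -0.0354, 0], -0.073]]}}

```text
time: 36.32
tcp_pos: [459.5, 196.8, 144.1]
eef_rot: [-0.002, -0.194, 0.981, -0.0]
wrist_force: [-0.1, 0.1, -1.5]
opening: 0.335
finger_force: 59.8
```

>>> {"name": "play_rows", "arguments": {"deltas": [[[0.0059, -0.0354, 0], -0.073], [[0.0059, -0.0354, 0], -0.073], [[0.0059, -0.0354, 0], -0.073], [[0.0059, -0.0354, 0], -0.073], [[0.0059, -0.0354, 0], -0.073]]}}

```text
time: 36.73
tcp_pos: [489.0, 19.9, 144.3]
eef_rot: [-0.001, -0.013, 1.0, 0.0]
wrist_force: [1.7, 0.9, -1.5]
opening: 0.335
finger_force: 59.8
```

>>> {"name": "play_rows", "arguments": {"deltas": [[[0.0059, -0.0354, 0], -0.073], [[0.0059, -0.0354, 0], -0.073], [[0.0059, -0.0354, 0], -0.073], [[0, 0, -0.013], 0], [[0, 0, -0.01], 0]]}}

```text
time: 37.15
tcp_pos: [507.0, -86.4, 121.1]
eef_rot: [-0.001, 0.097, 0.995, 0.0]
wrist_force: [-1.1, 0.6, -1.1]
opening: 0.339
finger_force: 60.0
```

>>> {"name": "play_rows", "arguments": {"deltas": [[[0, 0, -0.01], 0], [[0, 0, 0], 0], [[0, 0, 0], 0], [[0, 0, 0], 0], [[0, 0, 0], 0]]}}

```text
time: 37.57
tcp_pos: [508.2, -83.8, 114.0]
eef_rot: [0.001, 0.094, 0.996, -0.0]
wrist_force: [0.2, -0.2, -0.6]
opening: 0.34
finger_force: 60.0
```

```bash
python3 - <<'E'
from h import *
p=manip.grab_frame("wrist"); save(p,"w10.png"); st()
a=p["image"][:,:,::-1]; 
ims=[cv2.imread("pics/%s.png"%n)[190:330,220:410] for n in("w4","w6","w9")]+[a[190:330,220:410]]
cv2.imwrite("pics/cmp2.png",cv2.resize(np.vstack([np.hstack(ims[:2]),np.hstack(ims[2:])]),(800,590)))
E
```

```text
t 37.62 tcp [508.2 -83.9 114.2] psi 1.382 F [ 0.6  0.8 -0.8] op 28.6
```

View pics/cmp2.png

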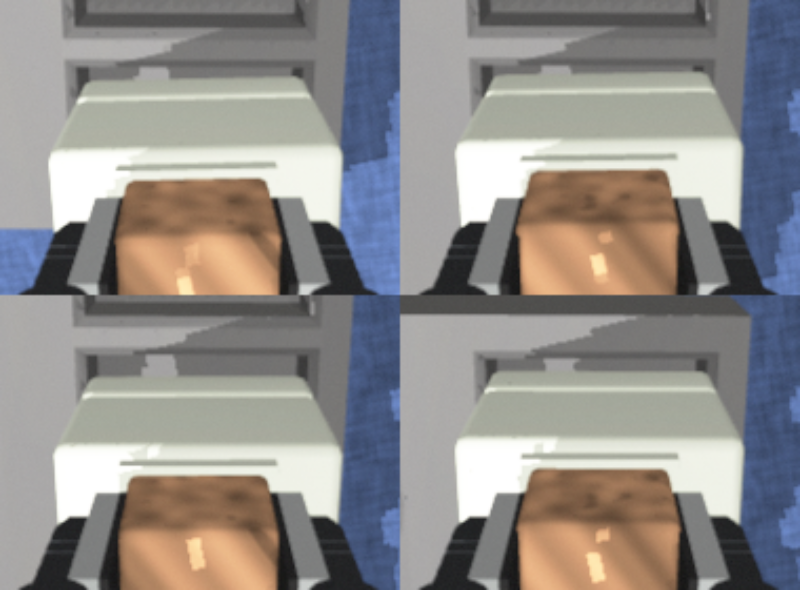

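Gap is now about 21 px, close to the good 15–18 px; shift −1 mm and lower carefully.

>>> {"name": "play_rows", "arguments": {"deltas": [[[-0.0012, 0, -0.002], 0], [[0, 0, -0.004], 0], [[0, 0, -0.003], 0], [[0, 0, 0], 0], [[0, 0, 0], 0]]}}

```text
time: 38.03
tcp_pos: [507.2, -84.7, 104.7]
eef_rot: [0.001, 0.095, 0.995, -0.0]
wrist_force: [2.5, -0.7, 0.4]
opening: 0.339
finger_force: 60.2
```

```bash
python3 -c "
from h import *
st()"
```

```text
t 38.03 tcp [507.2 -84.7 104.7] psi 1.381 F [ 2.5 -0.7  0.4] op 29.0
```

>>> {"name": "play_rows", "arguments": {"deltas": [[[0.0008, 0, 0], 0], [[0, 0, -0.003], 0], [[0, 0, -0.002], 0], [[0, 0, 0], 0], [[0, 0, 0], 0]]}}

```text
time: 38.45
tcp_pos: [507.4, -84.5, 98.7]
eef_rot: [-0.0, 0.095, 0.995, 0.0]
wrist_force: [2.2, -0.0, -2.7]
opening: 0.339
finger_force: 60.0
```

```bash
python3 -c "
from h import *
st()"
```

```text
t 38.45 tcp [507.4 -84.5  98.7] psi 1.381 F [ 2.2 -0.  -2.7] op 28.9
```

>>> {"name": "play_rows", "arguments": {"deltas": [[[0.0005, 0, -0.004], 0], [[0, 0, -0.004], 0], [[0, 0, -0.003], 0], [[0, 0, 0], 0], [[0, 0, 0], 0]]}}

```text
time: 38.87
tcp_pos: [507.6, -84.4, 87.8]
eef_rot: [-0.0, 0.095, 0.996, 0.0]
wrist_force: [0.8, -0.9, -2.5]
opening: 0.34
finger_force: 60.0
```

>>> {"name": "play_rows", "arguments": {"deltas": [[[0, 0, -0.003], 0], [[0, 0, -0.002], 0], [[0, 0, 0], 0], [[0, 0, 0], 0]]}}

```text
time: 39.2
tcp_pos: [507.6, -84.5, 83.1]
eef_rot: [-0.0, 0.095, 0.995, 0.0]
wrist_force: [0.3, -0.1, -2.5]
opening: 0.337
finger_force: 60.1
```

>>> {"name": "play_rows", "arguments": {"deltas": [[[0, 0, -0.003], 0], [[0, 0, -0.002], 0], [[0, 0, 0], 0], [[0, 0, 0], 0]]}}

```text
time: 39.53
tcp_pos: [507.9, -84.5, 79.3]
eef_rot: [0.0, 0.095, 0.996, 0.0]
wrist_force: [-1.8, 0.7, 5.5]
opening: 0.342
finger_force: 60.8
```

>>> {"name": "play_rows", "arguments": {"deltas": [[[0, 0, 0.002], 0], [[0, 0, 0], 0], [[0, 0, 0], 0], [[0, 0, 0.01], 0], [[0, 0, 0.03], 0]], "claw": 0.06}}

```text
time: 39.95
tcp_pos: [504.3, -83.6, 115.9]
eef_rot: [-0.006, 0.095, 0.995, 0.001]
wrist_force: [-0.9, 0.8, -0.2]
opening: 0.701
finger_force: 0.0
```

>>> {"name": "play_rows", "arguments": {"deltas": [[[0, 0, 0.04], 0], [[0, 0, 0.04], 0], [[0, 0, 0.03], 0], [[0, 0, 0], 0], [[0, 0, 0], 0]]}}

```text
time: 40.37
tcp_pos: [509.1, -84.9, 233.8]
eef_rot: [0.003, 0.095, 0.995, -0.001]
wrist_force: [0.1, -0.6, -0.3]
opening: 0.706
finger_force: 0.0
```

>>> {"name": "play_rows", "arguments": {"deltas": [[[0, 0, 0], 0], [[0, 0, 0], 0], [[0, 0, 0], 0]]}}

```text
time: 40.62
tcp_pos: [506.9, -84.3, 228.2]
eef_rot: [-0.002, 0.095, 0.995, 0.0]
wrist_force: [0.2, 0.3, -0.1]
opening: 0.699
finger_force: 0.0
```

```bash
cat > pk.py <<'E'
from h import *
def circ(p,X,R0,z=40):
    g=cv2.GaussianBlur(cv2.cvtColor(p["image"],cv2.COLOR_RGB2GRAY).astype(np.float32),(0,0),1)
    gx,gy=cv2.Sobel(g,cv2.CV_32F,1,0),cv2.Sobel(g,cv2.CV_32F,0,1); m=np.minimum(np.hypot(gx,gy),60)
    t=np.linspace(0,2*np.pi,180,endpoint=False); best=(-1,)
    for r in np.arange(R0-1,R0+3.1,.5):
        for dx in np.arange(-6,6.1,.5):
            for dy in np.arange(-6,6.1,.5):
                P=np.c_[X[0]+dx+r*np.cos(t),X[1]+dy+r*np.sin(t),0*t+z]
                f,cx,cy=K(p);T=np.array(p["T"]);q=(P-T[:3,3])@T[:3,:3]
                u=(cx+f*q[:,0]/q[:,2]).astype(np.float32);v=(cy+f*q[:,1]/q[:,2]).astype(np.float32)
                s=cv2.remap(m,u[None],v[None],cv2.INTER_LINEAR).mean()
                if s>best[0]: best=(s,X[0]+dx,X[1]+dy,r)
    return np.round(best,1)
if __name__=="__main__":
    s=st(); p=manip.grab_frame("wrist"); save(p,"w11.png")
    print(circ(p,(515.1,-183.8),33.5),circ(p,(611.9,-201.5),24.5))
    for t in("pocket_large","pocket_small"):
        for r in manip.spot_point(t,p)[:1]: print(t,atz(p,r["location"],26).round(1),r["confidence"])
    q=manip.grab_frame("top"); print("top",circ(q,(516,-184),33.5),circ(q,(613,-201.5),24.5))
    for X in[(657,-113),(608,-104),(556,-94),(508,-84)]: locate(q,"bottle0",BOTTLE,X,1.381,12)
    locate(q,"jar_large",JL,(443,232)); locate(q,"jar_small",JS,(432,55))
E
python3 pk.py
```

```text
t 40.62 tcp [506.9 -84.3 228.2] psi 1.381 F [ 0.2  0.3 -0.1] op 59.7
[  52.2  514.6 -183.8   34.5] [  43.9  613.9 -198.5   24. ]
pocket_large [ 517.7 -183.3   26. ] 0.87
pocket_small [553.8 -92.5  26. ] 0.55
top [  35.7  510.5 -188.5   32.5] [  23.9  607.  -205.5   23.5]
bottle0 [659.26, -110.07, 1.59] 0.37
bottle0 [609.0, -86.41, 1.63] 0.392
bottle0 [586.07, -112.24, 2.32] 0.925
bottle0 [511.61, -75.7, 1.53] 0.451
jar_large [443.73, 230.6, 0.07] 0.07
jar_small [430.69, 54.91, 0.25] 0.038
```

>>> {"name": "play_rows", "arguments": {"deltas": [[[-0.0071, 0.035, 0], 0], [[-0.0071, 0.035, 0], 0], [[-0.0071, 0.035, 0], 0], [[-0.0071, 0.035, 0], 0], [[-0.0071, 0.035, 0], 0]]}}

```text
time: 41.53
tcp_pos: [471.8, 91.8, 230.6]
eef_rot: [0.0, 0.095, 0.995, 0.0]
wrist_force: [1.1, 0.1, 0.1]
opening: 0.702
finger_force: 0.0
```

>>> {"name": "play_rows", "arguments": {"deltas": [[[-0.0071, 0.035, 0], 0], [[-0.0071, 0.035, 0], 0], [[-0.0071, 0.035, -0.03], 0], [[-0.0071, 0.035, -0.03], 0], [[0, 0, 0], 0]]}}

```text
time: 41.95
tcp_pos: [440.9, 226.7, 171.0]
eef_rot: [-0.005, 0.092, 0.996, -0.001]
wrist_force: [0.0, 0.0, -0.7]
opening: 0.703
finger_force: 0.0
```

>>> {"name": "play_rows", "arguments": {"deltas": [[[0, 0, 0], 0], [[0, 0, 0], 0], [[0, 0, 0], 0], [[0, 0, 0], 0]]}}

```text
time: 42.28
tcp_pos: [446.7, 222.2, 178.3]
eef_rot: [0.001, 0.096, 0.995, 0.001]
wrist_force: [0.8, 0.1, 0.2]
opening: 0.703
finger_force: 0.0
```

```bash
python3 - <<'E'
from h import *
st(); p=manip.grab_frame("wrist"); locate(p,"jar_large",JL,(443.5,231))
q=manip.grab_frame("top"); save(q,"t12.png"); print(q["shot"])
for X in[(657,-113),(608,-104),(556,-94),(508,-84)]: locate(q,"bottle0",BOTTLE,X,1.381,12)
E
```

```text
t 42.28 tcp [446.7 222.2 178.3] psi 1.379 F [0.8 0.1 0.2] op 60.0
jar_large [440.91, 231.0, 0.19] 0.019
36
bottle0 [658.15, -114.58, 1.47] 0.099
bottle0 [608.73, -103.92, 1.44] 0.133
bottle0 [557.62, -94.74, 1.45] 0.099
bottle0 [508.75, -84.25, 1.41] 0.092
```

>>> {"name": "play_rows", "arguments": {"deltas": [[[-0.0045, 0.0087, -0.03], 0.002], [[0, 0, -0.035], 0], [[0, 0, -0.025], 0], [[0, 0, -0.015], 0], [[0, 0, 0], 0]]}}

```text
time: 43.05
tcp_pos: [437.8, 230.5, 67.2]
eef_rot: [-0.004, 0.094, 0.996, -0.002]
wrist_force: [-0.2, -0.9, -0.5]
opening: 0.704
finger_force: 0.0
```

>>> {"name": "play_rows", "arguments": {"deltas": [[[0, 0, 0], 0], [[0, 0, 0], 0], [[0, 0, 0], 0], [[0, 0, 0], 0]]}}

```text
time: 43.38
tcp_pos: [442.2, 232.1, 73.6]
eef_rot: [0.002, 0.094, 0.996, 0.001]
wrist_force: [0.9, 0.0, 1.0]
opening: 0.705
finger_force: 0.0
```

```bash
python3 - <<'E'
from h import *
st(); p=manip.grab_frame("wrist"); locate(p,"jar_large",JL,(442,231))
E
```

```text
t 43.38 tcp [442.2 232.1  73.6] psi 1.383 F [0.9 0.  1. ] op 60.2
jar_large [441.35, 231.02, 0.1] 0.012
```

>>> {"name": "play_rows", "arguments": {"deltas": [[[0, 0, -0.012], 0], [[0, 0, -0.01], 0], [[0, 0, -0.007], 0], [[0, 0, 0], 0], [[0, 0, 0], 0]]}}

```text
time: 43.9
tcp_pos: [440.4, 231.5, 42.0]
eef_rot: [-0.001, 0.094, 0.996, -0.0]
wrist_force: [0.4, -0.1, -1.0]
opening: 0.699
finger_force: 0.0
```

>>> {"name": "play_rows", "arguments": {"deltas": [[[0, 0, 0], 0], [[0, 0, 0], 0], [[0, 0, 0], 0], [[0, 0, 0], 0], [[0, 0, 0], 0]], "claw": 0.012}}

```text
time: 44.32
tcp_pos: [441.3, 231.6, 43.4]
eef_rot: [0.001, 0.094, 0.996, 0.0]
wrist_force: [0.0, -1.1, 3.0]
opening: 0.258
finger_force: 58.6
```

>>> {"name": "play_rows", "arguments": {"deltas": [[[0, 0, 0.015], 0], [[0, 0, 0.02], 0], [[0, 0, 0.025], 0], [[0, 0, 0.02], 0], [[0, 0, 0], 0]]}}

```text
time: 44.73
tcp_pos: [443.4, 232.9, 127.1]
eef_rot: [0.004, 0.094, 0.996, 0.002]
wrist_force: [0.7, 0.1, -1.5]
opening: 0.253
finger_force: 59.4
```

>>> {"name": "play_rows", "arguments": {"deltas": [[[0, 0, 0.02], 0], [[0, 0, 0.01], 0], [[0, 0, 0], 0], [[0, 0, 0], 0], [[0, 0, 0], 0]]}}

```text
time: 45.15
tcp_pos: [440.2, 231.5, 151.1]
eef_rot: [-0.001, 0.094, 0.996, -0.0]
wrist_force: [0.3, 0.1, -2.8]
opening: 0.255
finger_force: 59.3
```

```bash
python3 -c "
from h import *
st()"
```

```text
t 45.15 tcp [440.2 231.5 151.1] psi 1.383 F [ 0.3  0.1 -2.8] op 21.8
```

>>> {"name": "play_rows", "arguments": {"deltas": [[[0.0062, -0.0346, 0.01], 0], [[0.0062, -0.0346, 0.01], 0], [[0.0062, -0.0346, 0.01], 0], [[0.0062, -0.0346, 0.01], 0], [[0.0062, -0.0346, 0], 0]]}}

```text
time: 45.57
tcp_pos: [472.5, 57.3, 193.6]
eef_rot: [0.001, 0.093, 0.996, 0.0]
wrist_force: [1.3, -0.0, -2.8]
opening: 0.255
finger_force: 59.6
```

>>> {"name": "play_rows", "arguments": {"deltas": [[[0.0062, -0.0346, 0], 0], [[0.0062, -0.0346, 0], 0], [[0.0062, -0.0346, 0], 0], [[0.0062, -0.0346, 0], 0], [[0.0062, -0.0346, 0], 0]]}}

```text
time: 45.98
tcp_pos: [502.3, -115.8, 191.0]
eef_rot: [-0.001, 0.094, 0.996, 0.0]
wrist_force: [0.9, 0.3, -3.2]
opening: 0.256
finger_force: 59.6
```

>>> {"name": "play_rows", "arguments": {"deltas": [[[0.0062, -0.0346, 0], 0], [[0.0062, -0.0346, 0], 0], [[0, 0, -0.03], 0], [[0, 0, -0.03], 0], [[0, 0, -0.02], 0]]}}

```text
time: 46.4
tcp_pos: [513.3, -183.6, 108.0]
eef_rot: [-0.003, 0.095, 0.995, 0.001]
wrist_force: [0.2, 0.4, -3.7]
opening: 0.259
finger_force: 59.8
```

>>> {"name": "play_rows", "arguments": {"deltas": [[[0, 0, -0.01], 0], [[0, 0, 0], 0], [[0, 0, 0], 0], [[0, 0, 0], 0], [[0, 0, 0], 0]]}}

```text
time: 46.82
tcp_pos: [516.7, -183.9, 105.0]
eef_rot: [0.002, 0.094, 0.996, -0.001]
wrist_force: [-0.1, 0.6, -3.0]
opening: 0.258
finger_force: 59.8
```

```bash
python3 - <<'E'
from h import *
st(); p=manip.grab_frame("wrist"); save(p,"w13.png"); st()
E
```

```text
t 46.82 tcp [ 516.7 -183.9  105. ] psi 1.383 F [-0.1  0.6 -3. ] op 22.0
t 46.87 tcp [ 516.6 -183.9  104.9] psi 1.383 F [ 0.2  0.3 -2.9] op 22.1
```

View pics/w13.png

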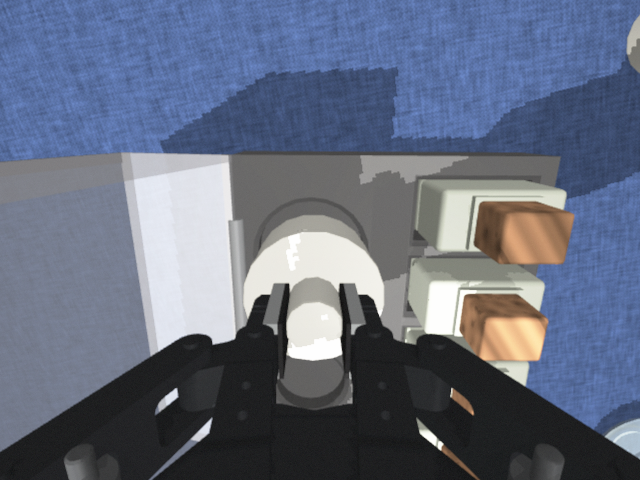

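Jar (columns 245–384, top at row 215) sits over the large pocket (columns 256–367, rim at row 198). I'll measure the offset from these edges.

```bash
python3 - <<'E'
from h import *
s=st(); p=manip.grab_frame("wrist"); b=s["tcp_pos"][2]-43.4
print("pocket near x",atz(p,(311.5,198),40).round(1), "L/R",atz(p,(256,250),40).round(1),atz(p,(367,250),40).round(1))
from pk import circ
m=manip.silhouettes("jar_large",p)
for r in m[:1]:
    ys,xs=np.nonzero(r["pixels"]); print(r["confidence"],xs.min(),xs.max(),ys.min())
for dx in(-3,-1,0,1,3):
    R=render(p,JL,s["tcp_pos"][0]+dx,s["tcp_pos"][1],0,b); ys,xs=np.nonzero(R>.5); print(dx,xs.min(),xs.max(),ys.min())
for X in((515,-184),(516,-185),(517,-185)):
    print(X,[proj(p,[X[0]-34.5*c,X[1]-34.5*d,40]).round(1).tolist() for c,d in((1,0),(.5,.866),(.5,-.866))])
E
```

```text
t 46.87 tcp [ 516.6 -183.9  104.9] psi 1.383 F [ 0.2  0.3 -2.9] op 22.1
pocket near x [ 481.3 -178.1   40. ] L/R [ 507.2 -218.6   40. ] [ 520.2 -150.2   40. ]
0.67 243 383 215
-3 241 383 207
-1 242 383 211
0 242 384 213
1 243 384 214
3 244 385 218
(515, -184) [[301.7, 198.5], [259.8, 234.5], [355.3, 216.9]]
(516, -185) [[300.3, 200.4], [258.6, 236.3], [353.9, 218.8]]
(517, -185) [[300.7, 202.0], [259.0, 237.8], [354.2, 220.3]]
```

>>> {"name": "play_rows", "arguments": {"deltas": [[[-0.0027, -0.0004, -0.005], 0], [[0, 0, -0.008], 0], [[0, 0, -0.007], 0], [[0, 0, 0], 0], [[0, 0, 0], 0]]}}

```text
time: 47.38
tcp_pos: [512.9, -184.2, 83.1]
eef_rot: [0.0, 0.094, 0.996, -0.0]
wrist_force: [-0.4, -0.9, 1.7]
opening: 0.255
finger_force: 60.2
```

```bash
python3 -c "
from h import *
st()"
```

```text
t 47.38 tcp [ 512.9 -184.2   83.1] psi 1.383 F [-0.4 -0.9  1.7] op 21.8
```

>>> {"name": "play_rows", "arguments": {"deltas": [[[0, 0, -0.002], 0], [[0, 0, 0], 0], [[0, 0, 0], 0]]}}

```text
time: 47.63
tcp_pos: [513.7, -184.4, 82.7]
eef_rot: [0.002, 0.094, 0.996, -0.001]
wrist_force: [0.0, -0.2, 7.0]
opening: 0.257
finger_force: 60.9
```

```bash
python3 -c "
from h import *
s=st(); print(s['torque'])"
```

```text
t 47.63 tcp [ 513.7 -184.4   82.7] psi 1.383 F [ 0.  -0.2  7. ] op 21.9
[ 0.27913053  0.24404715 -0.00665371]
```

Torque indicates rim contact on the −x/+y side; nudging towards +x/−y.

>>> {"name": "play_rows", "arguments": {"deltas": [[[0.0008, -0.0009, 0.001], 0], [[0, 0, 0], 0], [[0, 0, -0.001], 0], [[0, 0, 0], 0], [[0, 0, 0], 0]]}}

```text
time: 48.05
tcp_pos: [514.2, -184.8, 82.4]
eef_rot: [0.001, 0.094, 0.996, 0.0]
wrist_force: [-0.8, 1.2, 9.1]
opening: 0.257
finger_force: 61.1
```

```bash
python3 -c "
from h import *
s=st(); print(s['torque'])"
```

```text
t 48.05 tcp [ 514.2 -184.8   82.4] psi 1.383 F [-0.8  1.2  9.1] op 22.0
[0.49883819 0.42053595 0.03036993]
```

>>> {"name": "play_rows", "arguments": {"deltas": [[[0.0008, -0.0009, 0.002], 0], [[0, 0, 0], 0], [[0, 0, -0.002], 0], [[0, 0, 0], 0], [[0, 0, 0], 0]]}}

```text
time: 48.47
tcp_pos: [515.3, -185.8, 81.9]
eef_rot: [0.001, 0.094, 0.996, -0.0]
wrist_force: [-0.6, 2.0, 6.4]
opening: 0.258
finger_force: 60.8
```

```bash
python3 -c "
from h import *
s=st(); print(s['torque'])"
```

```text
t 48.47 tcp [ 515.3 -185.8   81.9] psi 1.383 F [-0.6  2.   6.4] op 22.1
[ 0.33478988  0.29950573 -0.09550976]
```

>>> {"name": "play_rows", "arguments": {"deltas": [[[0.0007, -0.0009, 0.002], 0], [[0, 0, 0], 0], [[0, 0, -0.003], 0], [[0, 0, 0], 0], [[0, 0, 0], 0]]}}

```text
time: 48.88
tcp_pos: [514.5, -186.3, 78.1]
eef_rot: [-0.001, 0.094, 0.996, 0.0]
wrist_force: [1.7, 1.0, -2.9]
opening: 0.255
finger_force: 59.7
```

```bash
python3 -c "
from h import *
s=st(); print(s['torque'])"
```

```text
t 48.88 tcp [ 514.5 -186.3   78.1] psi 1.383 F [ 1.7  1.  -2.9] op 21.8
[ 0.08460889 -0.24723583  0.05171095]
```

It's in the pocket now. Lowering to the floor (expect TCP z ≈ 69.4).

>>> {"name": "play_rows", "arguments": {"deltas": [[[0.0003, 0.0003, -0.003], 0], [[0, 0, -0.003], 0], [[0, 0, 0], 0], [[0, 0, 0], 0]]}}

```text
time: 49.22
tcp_pos: [514.8, -186.2, 73.0]
eef_rot: [-0.001, 0.094, 0.996, 0.0]
wrist_force: [-0.5, 0.5, -2.5]
opening: 0.254
finger_force: 59.8
```

>>> {"name": "play_rows", "arguments": {"deltas": [[[0, 0, -0.002], 0], [[0, 0, -0.002], 0], [[0, 0, 0], 0], [[0, 0, 0], 0]]}}

```text
time: 49.55
tcp_pos: [515.2, -186.3, 69.7]
eef_rot: [-0.0, 0.094, 0.996, 0.0]
wrist_force: [0.1, -0.3, -2.0]
opening: 0.258
finger_force: 59.7
```

```bash
python3 -c "
from h import *
s=st(); print(s['torque'])"
```

```text
t 49.55 tcp [ 515.2 -186.3   69.7] psi 1.383 F [ 0.1 -0.3 -2. ] op 22.1
[-0.0340599   0.01752584 -0.00792921]
```

>>> {"name": "play_rows", "arguments": {"deltas": [[[0, 0, -0.0015], 0], [[0, 0, 0], 0], [[0, 0, 0], 0]]}}

```text
time: 49.8
tcp_pos: [515.4, -186.5, 69.5]
eef_rot: [0.0, 0.094, 0.996, -0.0]
wrist_force: [-3.0, 1.0, 5.0]
opening: 0.252
finger_force: 60.3
```

>>> {"name": "play_rows", "arguments": {"deltas": [[[0, 0, 0.001], 0], [[0, 0, 0], 0], [[0, 0, 0], 0], [[0, 0, 0.01], 0], [[0, 0, 0.03], 0]], "claw": 0.045}}

```text
time: 50.22
tcp_pos: [512.1, -184.7, 104.6]
eef_rot: [-0.005, 0.094, 0.996, 0.002]
wrist_force: [-1.0, -0.4, -0.5]
opening: 0.523
finger_force: 0.0
```

>>> {"name": "play_rows", "arguments": {"deltas": [[[0, 0, 0.04], 0], [[0, 0.01, 0.04], 0], [[0, 0.02, 0.02], 0], [[0, 0.02, 0], 0], [[0, 0, 0], 0]]}}

```text
time: 50.63
tcp_pos: [516.6, -134.0, 213.1]
eef_rot: [0.003, 0.092, 0.996, 0.0]
wrist_force: [1.2, -0.7, -0.1]
opening: 0.53
finger_force: 0.0
```

>>> {"name": "play_rows", "arguments": {"deltas": [[[0, 0, 0], 0], [[0, 0, 0], 0], [[0, 0, 0], 0], [[0, 0, 0], 0]]}}

```text
time: 50.97
tcp_pos: [514.8, -136.9, 208.1]
eef_rot: [-0.001, 0.094, 0.996, 0.0]
wrist_force: [0.9, -0.4, -0.0]
opening: 0.528
finger_force: 0.0
```

```bash
python3 - <<'E'
from h import *
from pk import circ
s=st(); p=manip.grab_frame("wrist"); save(p,"w14.png")
locate(p,"jar_large",JL,(515,-186),None,26); print(circ(p,(611.5,-203),24.5))
for r in manip.spot_point("pocket_small",p)[:2]: print(atz(p,r["location"],26).round(1),r["confidence"])
print(proj(p,(611.5,-203,40)))
q=manip.grab_frame("top"); locate(q,"jar_large",JL,(515,-186),None,26)
q=manip.grab_frame("scene"); locate(q,"jar_large",JL,(515,-186),None,26); print(circ(q,(611.5,-203),24.5)); locate(q,"jar_small",JS,(431,55))
c=p["image"][:,:,::-1]; u,v=proj(p,(570,-160,40)).astype(int); print(u,v)
cv2.imwrite("pics/w14c.png",cv2.resize(c[max(0,v-150):v+150,max(0,u-200):u+200],(800,600)))
E
```

```text
t 50.97 tcp [ 514.8 -136.9  208.1] psi 1.382 F [ 0.9 -0.4 -0. ] op 45.1
jar_large [515.34, -187.15, 0.16] 0.024
[  44.8  611.  -201.    25. ]
[ 612.1 -206.4   26. ] 0.93
[266.59374653 321.6245357 ]
jar_large [495.04, -121.77, 0.28] 0.896
jar_large [508.55, -201.53, 0.42] 0.345
[  43.8  616.  -197.    27. ]
jar_small [429.75, 56.18, 0.03] 0.108
300 276
```

View pics/w14c.png

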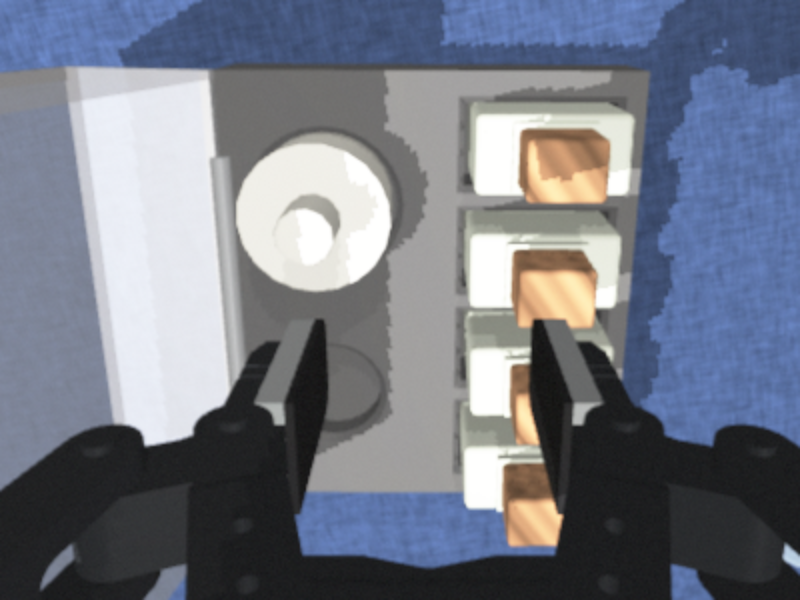

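All four bottles and the large jar are seated. I'll measure the small pocket from the earlier clear view (w6), referenced to the large pocket.

```bash
python3 - <<'E'
from h import *
from pk import circ
s=manip.observe(); p=manip.grab_frame("wrist"); T=np.array(p["T"]); off=T[:3,3]-s["tcp_pos"]
for n,tcp in(("w6",(607.4,-102.0,114.0)),("w4",(657,-110.9,110.3)),("w7",(559,-93.8,113.1))):
    q=dict(p); q["T"]=T.copy(); q["T"][:3,3]=off+np.array(tcp); q["image"]=cv2.imread(f"pics/{n}.png")[:,:,::-1].copy()
    print(n,circ(q,(515,-186),33.5),circ(q,(612,-203),24.5))
E
```

```text
w6 [  49.7  517.5 -185.    33. ] [  45.2  611.5 -202.5   25. ]
w4 [  33.3  518.  -185.    33. ] [  47.5  612.5 -202.    25.5]
w7 [  50.2  516.  -184.5   33. ] [  28.6  609.  -202.    24.5]
```

>>> {"name": "play_rows", "arguments": {"deltas": [[[-0.014, 0.0321, 0], 0], [[-0.014, 0.0321, 0], 0], [[-0.014, 0.0321, 0], 0], [[-0.014, 0.0321, 0], 0], [[-0.014, 0.0321, 0], 0]], "claw": 0.06}}

```text
time: 51.83
tcp_pos: [444.4, 25.4, 209.4]
eef_rot: [0.0, 0.094, 0.996, 0.0]
wrist_force: [1.3, 0.6, 0.3]
opening: 0.699
finger_force: 0.0
```

>>> {"name": "play_rows", "arguments": {"deltas": [[[-0.014, 0.0321, 0], 0], [[0, 0, -0.03], 0], [[0, 0, -0.03], 0], [[0, 0, -0.02], 0], [[0, 0, 0], 0]]}}

```text
time: 52.25
tcp_pos: [427.7, 56.7, 124.5]
eef_rot: [-0.005, 0.093, 0.996, -0.0]
wrist_force: [-0.8, 0.0, -0.3]
opening: 0.702
finger_force: 0.0
```

>>> {"name": "play_rows", "arguments": {"deltas": [[[0, 0, 0], 0], [[0, 0, 0], 0], [[0, 0, 0], 0], [[0, 0, 0], 0]]}}

```text
time: 52.58
tcp_pos: [432.6, 56.1, 131.2]
eef_rot: [0.002, 0.094, 0.996, 0.0]
wrist_force: [-0.1, -0.3, -0.3]
opening: 0.702
finger_force: 0.0
```

```bash
python3 - <<'E'
from h import *
st(); p=manip.grab_frame("wrist"); locate(p,"jar_small",JS,(430,55.5))
q=manip.grab_frame("top"); locate(q,"jar_large",JL,(515,-186),None,26); locate(q,"jar_small",JS,(430,55.5))
E
```

```text
t 52.58 tcp [432.6  56.1 131.2] psi 1.383 F [-0.1 -0.3 -0.3] op 59.9
jar_small [429.19, 55.07, 0.21] 0.032
jar_large [516.83, -187.83, 0.03] 0.06
jar_small (430, 55.5) not seen
```

>>> {"name": "play_rows", "arguments": {"deltas": [[[-0.0007, -0.0009, -0.03], 0], [[0, 0, -0.025], 0], [[0, 0, -0.015], 0], [[0, 0, 0], 0], [[0, 0, 0], 0]]}}

```text
time: 53.25
tcp_pos: [429.9, 55.4, 58.7]
eef_rot: [-0.001, 0.094, 0.996, -0.0]
wrist_force: [0.4, 0.1, 0.7]
opening: 0.7
finger_force: 0.0
```

>>> {"name": "play_rows", "arguments": {"deltas": [[[0, 0, -0.009], 0], [[0, 0, -0.007], 0], [[0, 0, 0], 0], [[0, 0, 0], 0], [[0, 0, 0], 0]]}}

```text
time: 53.67
tcp_pos: [430.9, 55.4, 43.7]
eef_rot: [0.0, 0.094, 0.996, 0.0]
wrist_force: [-0.1, -0.2, 0.4]
opening: 0.701
finger_force: 0.0
```

>>> {"name": "play_rows", "arguments": {"deltas": [[[0, 0, 0], 0], [[0, 0, 0], 0], [[0, 0, 0], 0], [[0, 0, 0], 0], [[0, 0, 0], 0]], "claw": 0.012}}

```text
time: 54.08
tcp_pos: [430.9, 55.3, 43.8]
eef_rot: [0.0, 0.094, 0.996, -0.0]
wrist_force: [-1.4, -1.3, 2.8]
opening: 0.258
finger_force: 58.7
```

>>> {"name": "play_rows", "arguments": {"deltas": [[[0, 0, 0.015], 0], [[0, 0, 0.02], 0], [[0, 0, 0.025], 0], [[0, 0, 0.02], 0], [[0, 0, 0.03], 0]]}}

```text
time: 54.5
tcp_pos: [428.8, 55.5, 151.8]
eef_rot: [-0.003, 0.094, 0.996, -0.0]
wrist_force: [-0.1, -1.0, -2.1]
opening: 0.255
finger_force: 59.0
```

>>> {"name": "play_rows", "arguments": {"deltas": [[[0, 0, 0.03], 0], [[0, 0, 0], 0], [[0, 0, 0], 0], [[0, 0, 0], 0], [[0, 0, 0], 0]]}}

```text
time: 54.92
tcp_pos: [429.3, 55.4, 181.1]
eef_rot: [-0.002, 0.094, 0.996, -0.0]
wrist_force: [-0.2, -0.1, -1.3]
opening: 0.256
finger_force: 59.0
```

```bash
python3 -c "
from h import *
st()"
```

```text
t 54.92 tcp [429.3  55.4 181.1] psi 1.383 F [-0.2 -0.1 -1.3] op 21.9
```

>>> {"name": "play_rows", "arguments": {"deltas": [[[0.0226, -0.0324, 0], 0], [[0.0226, -0.0324, 0], 0], [[0.0226, -0.0324, 0], 0], [[0.0226, -0.0324, 0], 0], [[0.0226, -0.0324, 0], 0]]}}

```text
time: 55.33
tcp_pos: [543.3, -107.9, 180.8]
eef_rot: [-0.002, 0.094, 0.996, 0.001]
wrist_force: [1.2, 0.6, -0.6]
opening: 0.253
finger_force: 59.1
```

>>> {"name": "play_rows", "arguments": {"deltas": [[[0.0226, -0.0324, 0], 0], [[0.0226, -0.0324, 0], 0], [[0.0226, -0.0324, 0], 0], [[0, 0, -0.02], 0], [[0, 0, -0.02], 0]]}}

```text
time: 55.75
tcp_pos: [612.1, -206.3, 140.6]
eef_rot: [-0.001, 0.095, 0.995, 0.0]
wrist_force: [0.5, 0.0, -1.8]
opening: 0.256
finger_force: 59.2
```

>>> {"name": "play_rows", "arguments": {"deltas": [[[0, 0, -0.02], 0], [[0, 0, -0.02], 0], [[0, 0, 0], 0], [[0, 0, 0], 0], [[0, 0, 0], 0]]}}

```text
time: 56.17
tcp_pos: [611.4, -203.7, 103.2]
eef_rot: [-0.0, 0.094, 0.996, 0.0]
wrist_force: [-0.2, 0.3, -1.0]
opening: 0.252
finger_force: 59.2
```

>>> {"name": "play_rows", "arguments": {"deltas": [[[0, 0, 0], 0], [[0, 0, 0], 0], [[0, 0, 0], 0]]}}

```text
time: 56.42
tcp_pos: [612.1, -204.0, 105.0]
eef_rot: [0.001, 0.094, 0.996, -0.0]
wrist_force: [0.2, -0.6, -1.1]
opening: 0.256
finger_force: 59.2
```

```bash
python3 - <<'E'
from h import *
from pk import *
s=st(); p=manip.grab_frame("wrist"); save(p,"w15.png"); b=s["tcp_pos"][2]-43.8
for r in manip.silhouettes("jar_small",p)[:1]:
    ys,xs=np.nonzero(r["pixels"]); print(r["confidence"],xs.min(),xs.max(),ys.min())
for dx in(-2,0,1,2,4):
    R=render(p,JS,s["tcp_pos"][0]+dx,s["tcp_pos"][1],0,b); ys,xs=np.nonzero(R>.5); print(dx,xs.min(),xs.max(),ys.min())
# near arc of pocket rim only
g=cv2.GaussianBlur(cv2.cvtColor(p["image"],cv2.COLOR_RGB2GRAY).astype(np.float32),(0,0),.8)
u=proj(p,(611.5-25,-204,40)); print("rim near",u)
c=int(u[0]); r0=int(u[1]); print([(r,int(g[r,c+8])) for r in range(r0-12,r0+16)])
locate(p,"jar_large",JL,(515.5,-187),None,26)
im=p["image"][:,:,::-1][150:400,180:480]; cv2.imwrite("pics/w15c.png",cv2.resize(im,(720,600),interpolation=cv2.INTER_CUBIC))
E
```

```text
t 56.42 tcp [ 612.1 -204.   105. ] psi 1.383 F [ 0.2 -0.6 -1.1] op 21.9
0.89 263 364 227
-2 261 364 225
0 262 364 228
1 262 364 230
2 263 365 232
4 264 365 235
rim near [305.27103987 215.26090017]
[(203, 87), (204, 88), (205, 88), (206, 88), (207, 87), (208, 87), (209, 87), (210, 85), (211, 79), (212, 74), (213, 73), (214, 76), (215, 82), (216, 86), (217, 87), (218, 87), (219, 88), (220, 88), (221, 88), (222, 88), (223, 88), (224, 88), (225, 88), (226, 93), (227, 107), (228, 126), (229, 138), (230, 141)]
jar_large [515.4, -186.57, 0.16] 0.016
```

View pics/w15c.png

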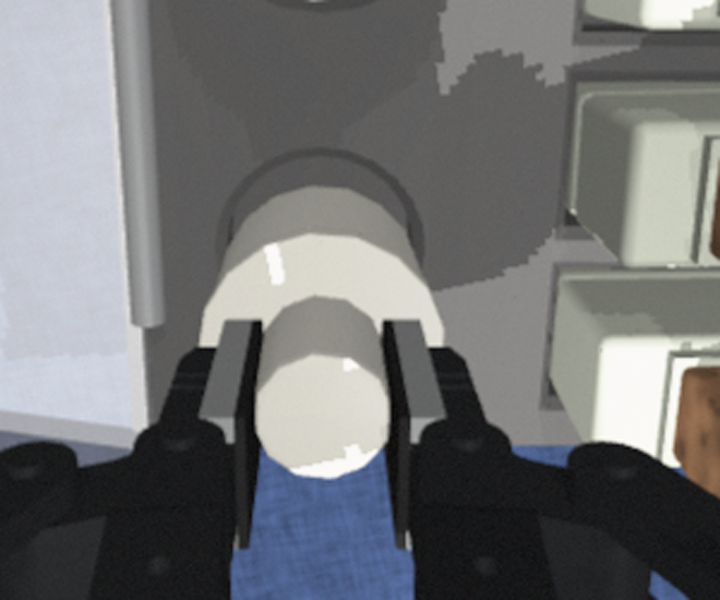

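Jar and pocket columns match (both about 313) and the rim arc agrees with the jar position. Lowering.

>>> {"name": "play_rows", "arguments": {"deltas": [[[-0.0002, -0.0002, -0.005], 0], [[0, 0, -0.008], 0], [[0, 0, -0.007], 0], [[0, 0, 0], 0], [[0, 0, 0], 0]]}}

```text
time: 56.98
tcp_pos: [610.9, -203.8, 81.7]
eef_rot: [-0.001, 0.094, 0.996, 0.0]
wrist_force: [1.4, -0.5, -2.2]
opening: 0.259
finger_force: 59.2
```

>>> {"name": "play_rows", "arguments": {"deltas": [[[0, 0, -0.001], 0], [[0, 0, 0], 0], [[0, 0, 0], 0]]}}

```text
time: 57.23
tcp_pos: [611.1, -204.0, 82.4]
eef_rot: [-0.0, 0.094, 0.996, 0.0]
wrist_force: [0.9, 0.3, -1.5]
opening: 0.256
finger_force: 59.2
```

```bash
python3 -c "
from h import *
s=st(); print(s['torque'])"
```

```text
t 57.23 tcp [ 611.1 -204.    82.4] psi 1.383 F [ 0.9  0.3 -1.5] op 21.8
[-0.03505831 -0.0925813  -0.04819277]
```

Base is at about z 38.6 with no upward force, so it's entering.

>>> {"name": "play_rows", "arguments": {"deltas": [[[0.0003, 0, -0.003], 0], [[0, 0, -0.002], 0], [[0, 0, 0], 0], [[0, 0, 0], 0]]}}

```text
time: 57.57
tcp_pos: [611.3, -203.9, 77.0]
eef_rot: [-0.0, 0.094, 0.996, 0.0]
wrist_force: [0.5, 0.3, -2.5]
opening: 0.257
finger_force: 59.2
```

```bash
python3 -c "
from h import *
s=st(); print(s['torque'])"
```

```text
t 57.57 tcp [ 611.3 -203.9   77. ] psi 1.383 F [ 0.5  0.3 -2.5] op 22.0
[-0.04165249 -0.14836024  0.02243255]
```

>>> {"name": "play_rows", "arguments": {"deltas": [[[0, 0, -0.003], 0], [[0, 0, -0.003], 0], [[0, 0, -0.002], 0], [[0, 0, 0], 0], [[0, 0, 0], 0]]}}

```text
time: 57.98
tcp_pos: [611.5, -204.1, 69.9]
eef_rot: [0.0, 0.094, 0.996, -0.0]
wrist_force: [-0.9, 0.1, 2.7]
opening: 0.259
finger_force: 59.4
```

```bash
python3 -c "
from h import *
s=st(); print(s['torque'])"
```

```text
t 57.98 tcp [ 611.5 -204.1   69.9] psi 1.383 F [-0.9  0.1  2.7] op 22.1
[0.06193591 0.1883609  0.04365563]
```

>>> {"name": "play_rows", "arguments": {"deltas": [[[0, 0, 0.001], 0], [[0, 0, 0], 0], [[0, 0, 0], 0], [[0, 0, 0.01], 0], [[0, 0, 0.03], 0]], "claw": 0.045}}

```text
time: 58.4
tcp_pos: [608.1, -202.6, 104.8]
eef_rot: [-0.006, 0.094, 0.996, 0.002]
wrist_force: [-0.2, 0.3, -0.4]
opening: 0.526
finger_force: 0.0
```

>>> {"name": "play_rows", "arguments": {"deltas": [[[0, 0, 0.04], 0], [[0, 0, 0.04], 0], [[-0.02, 0.02, 0.025], 0], [[-0.02, 0.02, 0.025], 0], [[-0.02, 0.02, 0.025], 0]]}}

```text
time: 58.82
tcp_pos: [550.8, -143.6, 267.5]
eef_rot: [0.001, 0.094, 0.996, -0.0]
wrist_force: [-0.2, -0.1, -0.3]
opening: 0.528
finger_force: 0.0
```

>>> {"name": "play_rows", "arguments": {"deltas": [[[-0.02, 0.02, 0.025], 0], [[-0.02, 0.02, 0.025], 0], [[-0.02, 0.02, 0.025], 0], [[-0.02, 0.02, 0], 0], [[-0.02, 0.02, 0], 0]], "claw": 0.0}}

```text
time: 59.23
tcp_pos: [450.9, -43.2, 343.7]
eef_rot: [0.003, 0.094, 0.996, -0.0]
wrist_force: [0.9, 0.4, -0.5]
opening: 0.002
finger_force: 0.0
```

>>> {"name": "play_rows", "arguments": {"deltas": [[[-0.02, 0.02, 0], 0], [[0, 0, 0], 0], [[0, 0, 0], 0], [[0, 0, 0], 0], [[0, 0, 0], 0]]}}

```text
time: 59.65
tcp_pos: [432.0, -24.6, 340.1]
eef_rot: [-0.0, 0.094, 0.996, -0.0]
wrist_force: [0.1, 0.5, -0.3]
opening: -0.004
finger_force: 0.0
```

```bash
python3 - <<'E'
from h import *
from scipy.optimize import least_squares
s=st(); P=[manip.grab_frame(n) for n in("top","scene","wrist")]
for p in P[:2]:
    for X in[(659,-114),(608.5,-104),(558,-95),(509,-84.5)]: locate(p,"bottle0",BOTTLE,X,1.381,12)
    locate(p,"jar_large",JL,(516,-187),None,26); locate(p,"jar_small",JS,(611.5,-204),None,26)
obs=[]
for p in P:
    for t in("hood_lip","hood_hinge"):
        for r in manip.spot_point(t,p)[:1]: print(t,np.round(r["location"],1),round(r["confidence"],2)); obs.append((p,t,np.array(r["location"])))
th=-1.761; C=np.array([573.7,-147]); e=np.array([np.cos(th),np.sin(th)])
def pt(t,a):
    d,n=(214,72) if t=="hood_lip" else (0,0); u=d*np.cos(a)-n*np.sin(a); return np.r_[C+e*(95-u),40+d*np.sin(a)+n*np.cos(a)]
for t in("hood_lip",):
  o=least_squares(lambda v:np.concatenate([proj(p,pt(tt,v[0]))-l for p,tt,l in obs if tt==t]),[1.85]); print(o.x,o.fun.round(1),pt("hood_lip",o.x[0]),pt("hood_hinge",0))
for t in("hood_lip","hood_hinge"):
    A=[];b=[]
    for p,tt,l in obs[:4]:
        if tt==t: o_,d=ray(p,l); d/=np.linalg.norm(d); M=np.eye(3)-np.outer(d,d); A.append(M); b.append(M@o_)
    if len(A)>1: print(t,"tri",np.linalg.solve(sum(A),sum(b)).round(1))
E
```

```text
t 59.65 tcp [432.  -24.6 340.1] psi 1.382 F [ 0.1  0.5 -0.3] op -0.4
bottle0 [658.33, -114.81, 1.42] 0.114
bottle0 [610.08, -104.27, 1.48] 0.289
bottle0 [558.0, -95.0, 1.28] 1.0
bottle0 (509, -84.5) not seen
jar_large (516, -187) not seen
jar_small [612.55, -204.67, 0.21] 0.164
bottle0 [654.91, -115.25, 1.33] 0.229
bottle0 [595.43, -125.59, 1.3] 0.277
bottle0 [552.36, -99.42, 1.27] 0.23
bottle0 [504.45, -85.03, 1.34] 0.245
jar_large [509.87, -194.83, -0.11] 0.327
jar_small [609.69, -204.15, 0.0] 0.334
hood_lip [549.6 255.3] 0.57
hood_hinge [454.8 261.4] 0.92
hood_lip [250.3 100.7] 0.55
hood_hinge [273.1 187.4] 0.75
hood_lip [538.6 349.3] 0.51
hood_hinge [181.1 307.9] 0.97
[0.18058906] [-173.4  -20.6   46.1   94.9 -217.     5.7] [593.0951917  -46.26200752 149.26548384] [ 555.73940459 -240.28674618   40.        ]
hood_lip tri [ 527.6 -357.5  233.6]
hood_hinge tri [ 545.4 -237.2   44.8]
```

Everything seated. Hood lip triangulates to (528, −358, 234), so hood ≈ 1.80 rad. Going behind it with shut fingers.

>>> {"name": "play_rows", "arguments": {"deltas": [[[0.0095, -0.0367, 0], 0], [[0.0095, -0.0367, 0], 0], [[0.0095, -0.0367, 0], 0], [[0.0095, -0.0367, 0], 0], [[0.0095, -0.0367, 0], 0]]}}

```text
time: 61.12
tcp_pos: [479.1, -209.2, 340.3]
eef_rot: [0.0, 0.094, 0.996, 0.0]
wrist_force: [0.5, 0.1, -0.0]
opening: 0.0
finger_force: 0.0
```

>>> {"name": "play_rows", "arguments": {"deltas": [[[0.0095, -0.0367, 0], 0], [[0.0095, -0.0367, 0], 0], [[0.0095, -0.0367, 0], 0], [[0.0095, -0.0367, 0], 0], [[0.0095, -0.0367, 0], 0]]}}

```text
time: 61.53
tcp_pos: [526.6, -392.9, 340.0]
eef_rot: [-0.0, 0.094, 0.996, 0.0]
wrist_force: [0.4, 0.0, 0.8]
opening: 0.001
finger_force: 0.0
```

>>> {"name": "play_rows", "arguments": {"deltas": [[[0, 0, -0.02], 0], [[0, 0, -0.02], 0], [[0, 0, -0.02], 0], [[0, 0, 0], 0], [[0, 0, 0], 0]]}}

```text
time: 61.95
tcp_pos: [526.0, -390.7, 278.4]
eef_rot: [-0.002, 0.094, 0.996, 0.001]
wrist_force: [0.2, -0.1, -1.1]
opening: 0.001
finger_force: 0.0
```

```bash
python3 - <<'E'
from h import *
s=st(); 
for n in("top","scene"):
    p=manip.grab_frame(n); save(p,n+"20.png")
    print(n,"tcp px",proj(p,s["tcp_pos"]).round(), [ (np.round(r["location"]),round(r["confidence"],2)) for r in manip.spot_point("hood_lip",p)[:1]])
E
```

```text
t 61.95 tcp [ 526.  -390.7  278.4] psi 1.383 F [ 0.2 -0.1 -1.1] op 0.1
top tcp px [581. 252.] [(array([546., 251.]), 0.9)]
scene tcp px [243.  79.] [(array([321., 365.]), 0.64)]
```

>>> {"name": "play_rows", "arguments": {"deltas": [[[0, 0, -0.02], 0], [[0, 0, -0.02], 0], [[0, 0, -0.01], 0], [[0, 0, 0], 0], [[0, 0, 0], 0]]}}

```text
time: 62.57
tcp_pos: [526.4, -390.9, 230.6]
eef_rot: [-0.0, 0.094, 0.996, 0.0]
wrist_force: [0.0, -0.3, 0.4]
opening: -0.007
finger_force: 0.0
```

>>> {"name": "play_rows", "arguments": {"deltas": [[[0, 0, -0.01], 0], [[0, 0, 0], 0], [[0, 0, 0], 0]]}}

```text
time: 62.82
tcp_pos: [526.5, -391.0, 220.4]
eef_rot: [0.0, 0.094, 0.996, 0.0]
wrist_force: [-0.1, 0.4, -0.2]
opening: -0.0
finger_force: 0.0
```

```bash
python3 - <<'E'
from h import *
st()
C=np.array([573.7,-147]); e=np.array([np.cos(-1.761),np.sin(-1.761)])
prev=None
for a in np.r_[np.arange(1.8,0,-.1),0]:
    d,n,w=202,72,13; u=d*np.cos(a)-n*np.sin(a)-w; z=40+d*np.sin(a)+n*np.cos(a)
    X=np.r_[C+e*(95-u),z]; print(round(a,2),X.round(1), "" if prev is None else (X-prev).round(1)); prev=X
E
```

```text
t 62.82 tcp [ 526.5 -391.   220.4] psi 1.383 F [-0.1  0.4 -0.2] op -0.0
1.8 [ 531.3 -367.   220.4] 
1.7 [ 534.9 -348.7  231. ] [ 3.5 18.3 10.7]
1.6 [ 538.6 -329.5  239.8] [ 3.7 19.2  8.8]
1.5 [ 542.4 -309.5  246.6] [ 3.8 20.   6.8]
1.4 [ 546.4 -289.   251.3] [ 4.  20.5  4.7]
1.3 [ 550.4 -268.1  253.9] [ 4.  20.9  2.6]
1.2 [ 554.4 -247.1  254.4] [ 4.1 21.   0.5]
1.1 [ 558.5 -226.1  252.7] [ 4.  21.  -1.7]
1.0 [ 562.5 -205.4  248.9] [ 4.  20.7 -3.8]
0.9 [ 566.4 -185.1  243. ] [ 3.9 20.2 -5.9]
0.8 [ 570.1 -165.6  235.1] [ 3.8 19.6 -7.9]
0.7 [ 573.7 -146.9  225.2] [ 3.6 18.7 -9.9]
0.6 [ 577.1 -129.3  213.5] [  3.4  17.6 -11.7]
0.5 [ 580.3 -112.9  200. ] [  3.2  16.4 -13.5]
0.4 [583.2 -97.9 185. ] [  2.9  15.  -15.1]
0.3 [585.7 -84.4 168.5] [  2.6  13.4 -16.5]
0.2 [588.  -72.7 150.7] [  2.3  11.8 -17.8]
0.1 [589.9 -62.7 131.8] [  1.9  10.  -18.9]
0.0 [591.5 -54.7 112. ] [  1.5   8.  -19.8]
```

>>> {"name": "play_rows", "arguments": {"deltas": [[[0.0016, 0.008, 0], 0], [[0.0016, 0.008, 0], 0], [[0.0016, 0.008, 0], 0], [[0.0018, 0.009, 0.005], 0], [[0.0018, 0.0093, 0.0055], 0]]}}

```text
time: 63.23
tcp_pos: [534.9, -349.1, 231.7]
eef_rot: [0.001, 0.094, 0.996, -0.001]
wrist_force: [-0.2, -3.1, -0.9]
opening: -0.0
finger_force: 1.5
```

>>> {"name": "play_rows", "arguments": {"deltas": [[[0.0018, 0.0095, 0.0044], 0], [[0.0019, 0.0097, 0.0044], 0], [[0, 0, 0], 0]]}}

```text
time: 63.48
tcp_pos: [539.4, -327.0, 241.0]
eef_rot: [0.001, 0.092, 0.996, 0.0]
wrist_force: [-0.5, 1.0, 0.1]
opening: 0.002
finger_force: 0.0
```

```bash
python3 - <<'E'
from h import *
s=st()
for n in("top","scene"):
    p=manip.grab_frame(n); print(n,[ (np.round(r["location"]),round(r["confidence"],2)) for r in manip.spot_point("hood_lip",p)[:2]],proj(p,s["tcp_pos"]).round(), [proj(p,(573.7-.189*(95-u),-147-.982*(95-u),z)).round() for u,z in [(214*np.cos(a)-72*np.sin(a),40+214*np.sin(a)+72*np.cos(a)) for a in(1.8,1.6)]])
E
```

```text
t 63.48 tcp [ 539.4 -327.   241. ] psi 1.386 F [-0.5  1.   0.1] op 0.2
top [(array([531., 249.]), 0.56), (array([388., 280.]), 0.37)] [534. 249.] [array([548., 253.]), array([532., 247.])]
scene [(array([281., 232.]), 0.21)] [252. 104.] [array([248., 102.]), array([253., 101.])]
```

Hood moves along with the finger (≈1.6 rad). Continuing on the arc.

>>> {"name": "play_rows", "arguments": {"deltas": [[[0.0019, 0.0099, 0.0036], 0], [[0.0019, 0.0101, 0.0032], 0], [[0.002, 0.0102, 0.0025], 0], [[0.002, 0.0103, 0.0022], 0], [[0.002, 0.0104, 0.0015], 0]]}}

```text
time: 64.1
tcp_pos: [548.5, -277.6, 253.0]
eef_rot: [0.0, 0.094, 0.996, -0.0]
wrist_force: [-1.1, -2.7, -1.6]
opening: 0.001
finger_force: 1.1
```

>>> {"name": "play_rows", "arguments": {"deltas": [[[0.002, 0.0105, 0.0011], 0], [[0.002, 0.0105, 0.0005], 0], [[0.002, 0.0105, 0], 0], [[0.002, 0.0105, -0.0006], 0], [[0.002, 0.0105, -0.0011], 0]]}}

```text
time: 64.52
tcp_pos: [558.8, -224.9, 252.9]
eef_rot: [0.001, 0.094, 0.996, -0.0]
wrist_force: [0.2, -2.8, 2.1]
opening: -0.002
finger_force: 1.2
```

```bash
python3 - <<'E'
from h import *
s=st()
p=manip.grab_frame("top"); print([ (np.round(r["location"]),round(r["confidence"],2)) for r in manip.spot_point("hood_lip",p)[:2]],proj(p,s["tcp_pos"]).round(), [proj(p,(573.7-.189*(95-u),-147-.982*(95-u),z)).round() for u,z in [(214*np.cos(a)-72*np.sin(a),40+214*np.sin(a)+72*np.cos(a)) for a in(1.3,1.1,.9)]])
E
```

```text
t 64.52 tcp [ 558.8 -224.9  252.9] psi 1.383 F [ 0.2 -2.8  2.1] op -0.1
[(array([473., 239.]), 0.88), (array([396., 218.]), 0.55)] [481. 239.] [array([499., 240.]), array([474., 236.]), array([448., 234.])]
```

On track (≈1.1 rad, about 3 N). Continuing down to 0.5.

>>> {"name": "play_rows", "arguments": {"deltas": [[[0.002, 0.0104, -0.0016], 0], [[0.002, 0.0103, -0.0022], 0], [[0.002, 0.0102, -0.0027], 0], [[0.0019, 0.01, -0.0032], 0], [[0.0019, 0.0099, -0.0037], 0]]}}

```text
time: 65.03
tcp_pos: [568.5, -174.1, 239.3]
eef_rot: [0.001, 0.094, 0.996, 0.0]
wrist_force: [-1.4, -0.4, 3.5]
opening: -0.001
finger_force: 1.5
```

>>> {"name": "play_rows", "arguments": {"deltas": [[[0.0019, 0.0097, -0.0042], 0], [[0.0018, 0.0095, -0.0047], 0], [[0.0018, 0.0092, -0.0052], 0], [[0.0017, 0.0089, -0.0056], 0], [[0.0017, 0.0087, -0.0061], 0]]}}

```text
time: 65.45
tcp_pos: [577.4, -128.1, 212.7]
eef_rot: [0.0, 0.094, 0.996, 0.0]
wrist_force: [0.1, 0.1, 3.5]
opening: 0.002
finger_force: 1.3
```

>>> {"name": "play_rows", "arguments": {"deltas": [[[0.0016, 0.0083, -0.0066], 0], [[0.0016, 0.0081, -0.0069], 0], [[0.0015, 0.0076, -0.0074], 0], [[0.0014, 0.0074, -0.0076], 0], [[0, 0, 0], 0]]}}

```text
time: 65.87
tcp_pos: [582.2, -96.1, 181.7]
eef_rot: [-0.002, 0.093, 0.996, 0.001]
wrist_force: [-0.7, -0.2, -0.9]
opening: 0.002
finger_force: 0.0
```

```bash
python3 - <<'E'
from h import *
s=st()
p=manip.grab_frame("top"); print([ (np.round(r["location"]),round(r["confidence"],2)) for r in manip.spot_point("hood_lip",p)[:2]],proj(p,s["tcp_pos"]).round(), [proj(p,(573.7-.189*(95-u),-147-.982*(95-u),z)).round() for u,z in [(214*np.cos(a)-72*np.sin(a),40+214*np.sin(a)+72*np.cos(a)) for a in(.6,.5,.4,.3)]])
E
```

```text
t 65.87 tcp [582.2 -96.1 181.7] psi 1.385 F [-0.7 -0.2 -0.9] op 0.2
[(array([390., 235.]), 0.86)] [403. 236.] [array([413., 232.]), array([402., 233.]), array([393., 233.]), array([385., 234.])]
```

>>> {"name": "play_rows", "arguments": {"deltas": [[[0.0013, 0.0068, -0.0081], 0], [[0.0013, 0.0066, -0.0084], 0], [[0.0012, 0.006, -0.0088], 0], [[0.0011, 0.0058, -0.009], 0], [[0.001, 0.005, -0.009], 0]]}}

```text
time: 66.38
tcp_pos: [589.2, -66.9, 140.3]
eef_rot: [0.0, 0.094, 0.996, 0.0]
wrist_force: [1.2, -0.4, 1.3]
opening: -0.001
finger_force: 0.6
```

>>> {"name": "play_rows", "arguments": {"deltas": [[[0.001, 0.005, -0.008], 0], [[0.0008, 0.004, -0.008], 0], [[0.0008, 0.004, -0.007], 0], [[0, 0, -0.004], 0], [[0, 0, 0], 0]]}}

```text
time: 66.8
tcp_pos: [590.8, -54.1, 112.7]
eef_rot: [-0.001, 0.093, 0.996, 0.0]
wrist_force: [0.3, -0.1, 0.4]
opening: -0.004
finger_force: 0.0
```

```bash
python3 -c "
from h import *
st()"
```

```text
t 66.8 tcp [590.8 -54.1 112.7] psi 1.384 F [ 0.3 -0.1  0.4] op -0.3
```

Expected closed height is 112; pressing a few mm further.

>>> {"name": "play_rows", "arguments": {"deltas": [[[0, 0, -0.002], 0], [[0, 0, -0.002], 0], [[0, 0, -0.001], 0], [[0, 0, 0], 0], [[0, 0, 0], 0]]}}

```text
time: 67.22
tcp_pos: [591.8, -54.8, 112.0]
eef_rot: [0.001, 0.094, 0.996, 0.0]
wrist_force: [-3.8, 0.8, 6.7]
opening: 0.001
finger_force: 3.6
```

```bash
python3 -c "
from h import *
st()"
```

```text
t 67.22 tcp [591.8 -54.8 112. ] psi 1.383 F [-3.8  0.8  6.7] op 0.1
```

>>> {"name": "play_rows", "arguments": {"deltas": [[[0, 0, -0.002], 0], [[0, 0, -0.002], 0], [[0, 0, 0], 0], [[0, 0, 0], 0]]}}

```text
time: 67.55
tcp_pos: [591.9, -54.8, 111.9]
eef_rot: [0.002, 0.094, 0.996, -0.0]
wrist_force: [-10.0, 2.0, 19.7]
opening: 0.001
finger_force: 10.0
```

>>> {"name": "play_rows", "arguments": {"deltas": [[[0, 0, 0.01], 0], [[0, 0, 0.03], 0], [[-0.01, 0.02, 0.03], 0], [[-0.02, 0.02, 0.02], 0], [[-0.03, 0.02, 0.02], 0]]}}

```text
time: 67.97
tcp_pos: [532.7, 5.2, 217.2]
eef_rot: [0.001, 0.095, 0.996, 0.0]
wrist_force: [1.2, 0.7, 1.0]
opening: -0.003
finger_force: 0.0
```

>>> {"name": "play_rows", "arguments": {"deltas": [[[-0.03, 0.02, 0], 0], [[-0.03, 0.02, 0], 0], [[-0.03, 0.02, 0], 0], [[0, 0, 0], 0], [[0, 0, 0], 0]]}}

```text
time: 68.38
tcp_pos: [440.9, 65.9, 216.2]
eef_rot: [0.001, 0.093, 0.996, 0.0]
wrist_force: [0.7, -1.1, 0.8]
opening: -0.003
finger_force: 0.0
```

```bash
python3 - <<'E'
from h import *
s=st()
for n in("top","scene"):
    p=manip.grab_frame(n); save(p,n+"30.png")
    C=(573.7,-147)
    print(n,[(t,np.round(r["location"],1),round(r["confidence"],2)) for t in("hood_lip","hood_hinge") for r in manip.spot_point(t,p)[:1]],"closed pred",proj(p,(573.7+.189*119,-147+.982*119,112)).round(1),"a=.05",proj(p,(573.7+.189*(-95+210),-147+.982*(-95+210),40+10.7+71.9)).round(1))
    for t,X in(("beaker",(686,139)),("dish",(755,55)),("wash_bottle",(750,279))): print(t,[atz(p,r["location"],0)[:2].round() for r in manip.spot_point(t,p)[:1]])
    for X in[(659,-114),(608.5,-104),(558,-95),(509,-84.5)]: locate(p,"bottle0",BOTTLE,X,1.381,12)
    locate(p,"jar_large",JL,(516,-187),None,26); locate(p,"jar_small",JS,(611.5,-204),None,26)
E
```

```text
t 68.38 tcp [440.9  65.9 216.2] psi 1.385 F [ 0.7 -1.1  0.8] op -0.2
top [] closed pred [366.5 237. ] a=.05 [368.8 236.3]
beaker [array([692., 137.])]
dish [array([765.,  54.])]
wash_bottle [array([744., 269.])]
bottle0 (659, -114) not seen
bottle0 (608.5, -104) not seen
bottle0 (558, -95) not seen
bottle0 (509, -84.5) not seen
jar_large (516, -187) not seen
jar_small (611.5, -204) not seen
scene [('hood_lip', array([297.3, 213.9]), 0.83)] closed pred [299.5 213.1] a=.05 [298.7 208.3]
beaker [array([695., 139.])]
dish [array([755.,  55.])]
wash_bottle [array([744., 270.])]
bottle0 [662.11, -87.37, 2.18] 0.871
bottle0 [631.02, -82.43, 2.22] 0.873
bottle0 [662.06, -86.83, 2.24] 0.871
bottle0 (509, -84.5) not seen
jar_large (516, -187) not seen
jar_small (611.5, -204) not seen
```

View pics/scene30.png

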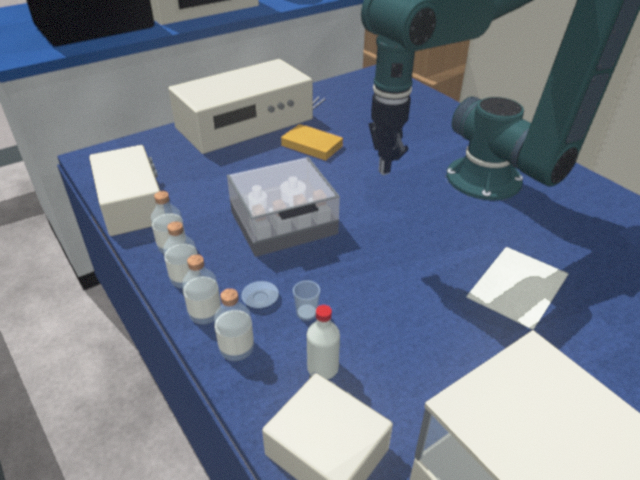

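The scene shows the hood fully down with its lip at (297,214), matching the closed prediction of (299.5,213). Jars and bottles stand inside and the bystanders are unmoved. Handing in.

```bash
python3 -c "
from h import *
print(manip.finish_job())"
```

```text
the job is handed in; nothing more can be done
None
```

The job is handed in: all four bottles are in their slots, both jars are in their own pockets, and the hood is gently closed. The last view showed it fully down and the other glassware where it was. No verdict came back.

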